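# Load spacer plates on the tapping fixture and tap the boss

### The job

Load every spacer plate lying on the bench (there are two or three) onto the two brass pins of the tapping fixture, one on another, each resting flat and flush. Then slide the blue tapping head fully over to its stop above the nest and cut the thread in the boss with the knob, clockwise seen from above: half a turn forward, a quarter back, half forward, a quarter back, half forward, which brings the tap one full turn down, at its depth. Finally wind the tap all the way back out, slide the head fully back to its parking stop, let go, and leave the plates on the pins and the other things on the bench undisturbed.

Things in the scene. Friction and masses are not known exactly. Their poses are not given: they have to be found in the camera images.
- fixture: grey tapping fixture, bolted down: base 250 x 360 x 15 mm (x -95 to +155, y -105 to +255 mm). Origin on the bench under the middle of the nest. x points to the slide rail side (away from the robot), y along the rail from the nest towards the parking end, z up. The blue tapping head runs on the rail between two red end stops
- nest (a point): centre of the nest's flat top, 35 mm above the bench, axes as the fixture's. Steel block 104 x 52 mm (x, y). Here stands a steel boss, 26 mm across, 42 mm high, and 38 mm to each side along x a brass pin, 8 mm across, 38 mm high, the top 8 mm tapering. Plates fit over them, long side along x, and stack with undersides 0, 10 and 20 mm above this point
- head (a joint): place of the tapping head on its slide, m: 0 at the parking stop, 0.16 at the stop above the nest (moving along the fixture's -y), where the tap stands over the boss. About 4 N of friction; stays where left. Its arm, 50 mm wide along y, top 138 mm above the bench, bars the nest from above unless the head is near the parking end
- handle (a point): grip point on the head's upright handle post, 16 mm across, 140 mm above the bench (the post ends at 154 mm, the block at its foot is 87 mm high); 117 mm from the tap axis towards the fixture's +x. Pinch it from above and push or pull along the rail
- tap (a joint): turn of the tap and its knob, rad: 0 wound right out, growing clockwise seen from above, stop at 6.33; one turn (6.28) is full depth. Friction about 0.06 N m; it stays where it is left. It sinks 2 mm a turn. At 0 the yellow stripe on the knob's top points along the fixture's -x
- knob (a point): grip point on the tap's axis, in the middle of the round knurled knob: 44 mm diameter, 34 mm high (17 mm above and below this point), 166 mm above the bench when wound out; may be gripped at any yaw. The arm of the head below it tops out 10 mm under the knob. The point turns with the knob
- plate_a: orange spacer plate, lying flat: 100 x 60 x 10 mm along its own x, y, z, about 0.14 kg; a 32 mm hole in the middle and a 10 mm hole 38 mm to each side of it along x, all right through. Origin at the centre of its underside. May be absent (None)
- plate_b: black spacer plate, lying flat: 100 x 60 x 10 mm along its own x, y, z, about 0.14 kg; a 32 mm hole in the middle and a 10 mm hole 38 mm to each side of it along x, all right through. Origin at the centre of its underside. May be absent (None)
- plate_c: red spacer plate, lying flat: 100 x 60 x 10 mm along its own x, y, z, about 0.14 kg; a 32 mm hole in the middle and a 10 mm hole 38 mm to each side of it along x, all right through. Origin at the centre of its underside. May be absent (None)
- sleeve_a: bystander: open aluminium tube standing up, 48 mm diameter, 45 mm high; origin at the centre of its underside; leave it alone
- bung: bystander: steel ring, 32 mm diameter, 22 mm high; origin at the centre of its underside; leave it alone
- feeler_gauge: bystander: folded steel and red feeler gauge lying flat, 85 x 26 x 14 mm; origin at the centre of its underside; leave it alone
- drill_case: bystander: flat blue case of small drills, 75 x 120 x 14 mm (x, y, z); origin at the centre of its underside; leave it alone
- screwdriver: bystander: red-handled screwdriver lying flat on the bench; leave it alone
Things that resemble listed ones, but are neither listed nor needed, are in the scene too. Leave any turquoise look-alike of the plate_c alone. What is shaped like the plate_a but green is not meant.

How it is judged:
On the way, in this order (a step that is already met when the one before it is completed fails the run):
1. every plate present lies flush on the pins (horizontal distance between each of plate_a, plate_b, plate_c and nest below 0.003 m and angle between each of plate_a, plate_b, plate_c's own z axis and vertical below 0.04 rad and (z of plate_a in the frame of nest between -0.0017 and 0.0017 m or z of plate_a in the frame of nest between 0.0083 and 0.0117 m or z of plate_a in the frame of nest between 0.0183 and 0.0217 m) and (z of plate_b in the frame of nest between -0.0017 and 0.0017 m or z of plate_b in the frame of nest between 0.0083 and 0.0117 m or z of plate_b in the frame of nest between 0.0183 and 0.0217 m) and (z of plate_c in the frame of nest between -0.0017 and 0.0017 m or z of plate_c in the frame of nest between 0.0083 and 0.0117 m or z of plate_c in the frame of nest between 0.0183 and 0.0217 m)), for 0.2 s.
2. the head is at its stop above the nest (value of joint head above 0.154 m and value of joint tap below 0.4 rad), for 0.2 s.
3. tap half a turn in (within 0.45 rad), head still at its stop (value of joint head above 0.154 m and value of joint tap between 2.69 and 3.59 rad), for 0.2 s.
4. a quarter back (value of joint head above 0.154 m and value of joint tap between 1.12 and 2.02 rad), for 0.2 s.
5. half a turn forward again (value of joint head above 0.154 m and value of joint tap between 4.26 and 5.16 rad), for 0.2 s.
6. a quarter back (all of step 3), for 0.2 s.
7. half a turn forward to full depth (value of joint head above 0.154 m and value of joint tap between 5.85 and 6.6 rad), for 0.2 s.
8. the tap is wound out, head still at its stop (value of joint head above 0.154 m and value of joint tap below 0.3 rad), for 0.2 s.
9. the head is back at its parking stop (value of joint head below 0.005 m), for 0.2 s.
At the end, for the whole second after the job is handed in: each plate present is at rest, centre within 3 mm of the nest centre, level to 0.04 rad, underside within 1.7 mm of 0, 10 or 20 mm above the nest; head within 5 mm of its parking stop; tap wound out to under 0.3 rad; bystanders moved less than 4 cm (all of step 1 and value of joint head below 0.005 m and value of joint tap below 0.3 rad and linear speed of each of plate_a, plate_b, plate_c below 0.02 m/s and distance of each of sleeve_a, bung, feeler_gauge, drill_case, screwdriver from where it was at the start of the episode below 0.04 m); the robot touches nothing.
It fails at once if a bystander is knocked 6 cm or more from its place (distance of any of sleeve_a, bung, feeler_gauge, drill_case, screwdriver from where it was at the start of the episode above 0.06 m).
Of plate_a, plate_b, plate_c only 2 to 3 are there at a start; the rules pass over those that are not, and their reading is None.
At some moment in a run one of plate_a, plate_b, plate_c may be knocked a few centimetres aside while the robot is not near it.
Once in a run the grip may slacken for a moment while it holds something.
It also fails if it takes over 210 s, if anything falls off the work surface, if the arm or the gripper's body presses on something with over 40 N, if the wrist force passes 120 N, or if a joint passes its speed limit or range.

### The arm

A 6-joint arm with a two-finger parallel gripper is mounted at the origin on the work surface. World frame = base frame: x ahead of the robot, y to its left, z up, the work surface at z = 0. Lengths are in m, angles in rad, forces in N, time in s.
With the tool pointing down it reaches from about 0.3 to 0.875 m from the base axis. Payload 6.4 kg.
Tool frame: the origin (TCP) lies on the front face of the gripper's body, between the roots of the fingers; the fingertips stand 73 mm ahead of it and the grasp point (between the pads) lies ctrl.pinch_z ahead of it (ctrl.pinch_z is the distance from the TCP to the grasp point, in m); z points along the fingers, x is the direction in which the jaws open and shut, and the axes are right-handed (so a half turn about z gives the same grasp; the last joint's range is limited). The gripper opens to 85 mm and grips with 20 to 120 N. Pads are 22 mm wide; open, the fingers measure 114 mm over their backs; the gripper's body (76 mm by 85 mm) begins 54 mm behind the grasp point. The pads swing forward as they close: fully open they stand 13 mm farther back than shut.
Start: joints at [-1.474, 0.181, 1.607, -0, 1.354, -0.206], TCP at [0.171, -0.549, 0.304] pointing down, gripper open.
Joint ranges: [-2.99, 2.99], [-0.89, 2.07], [0.3, 2.58], [-1.14, 4.28], [0, 2.63], [-3.12, 3.12]. Speed limits (rad/s): [2.57, 2.57, 3.01, 3.14, 3.14, 3.14].

### API

Orientations are given as a unit quaternion [w, x, y, z].
In Python, from bench import ctrl gives the robot as it stands.
- The arm moves only by the tool move_arm, never from a script. Its argument "rows" is text: rows parted by semicolons, each of 7 numbers parted by spaces: the shift along the tool's x, y, z in cm, then the turn, a rotation vector about the tool's x, y, z in degrees, then the opening, from 0 (shut) to 1 (fully open). In form: x y z rx ry rz grip; .... A call has 1 to 20 rows; each row shifts and turns the commanded pose from where the row before left it, along the tool's axes as they then stand; what a row does not reach is not made up. A row lasts 1/10 s, in which the tool goes at most 50 mm and 8.59 degrees, less where a joint would pass 70% of its speed; a pose out of reach is approached as far as the arm can. A call with a gripper value outside its range is refused whole. The fingers move at their own pace and stop on an object; the grip force is fixed at half the most. Time passes only in rows, so rows that do not move let the fingers close. It gives the time, the measured TCP pose, the force and the opening at its end, in the units of the state.
- ctrl.get_obs(): the state, without advancing time (a new reading comes with each control period).
- ctrl.camera(name): name is "scene" or "top" or "wrist"; returns a dict with "color" (400x640x3 uint8, blue, green, red), "fx", "fy", "cx", "cy" (pixels), "rvec" (rotation vector, rad) and "tvec" (3), from world to camera coordinates, as OpenCV has them. Camera axes: x right, y down, z forward; pixel columns grow to the right and rows downward; lengths in m; the calibration is good to about 2 mm. A picture is of the moment at which its call begins. There is no depth.
- ctrl.hand_in(): hands the job in, once; it reports no verdict.
Trained networks look in the newest picture that a camera, given by its name, has taken for a name from the list of things; names that differ only in an ending like _2 or _b are one class to them, and where a whole thing is asked for, a point or a joint stands for the part that bears it (a point fixed in the world has none). Each returns a list of dicts, best first, with "confidence" (0 to 1); they miss things now and then, are a little off and sometimes report something else, mostly with a low value. They report only what shows in the picture. A call takes as long as a camera call. They do not tell look-alikes from the thing itself.
- ctrl.look_for(camera, query): "bbox" ([left, top, right, bottom] in pixels, round what is visible of it).
- ctrl.trace(camera, query): "region" (400x640 bool, what is visible of it) and "bbox" ([left, top, right, bottom] in pixels, round what is visible of it).
The state is a dict: "time_s": time; "q": joint angles; "dq": joint speeds; "joint_efforts": joint torques, N m; "eef_pos": TCP position; "eef_rot": TCP orientation; "wrist_force": force on the tool from outside, world axes, zero at the start; "torque": the same for the moment, N m; "opening": opening from 0.0 (shut) to 1.0 (fully open).
Only numpy, scipy, OpenCV 4.12 (cv2) and the standard library are available. Lean on these libraries where they do the work, as an engineer would, in place of code of your own. Each camera call takes 0.05 s, during which the arm holds its last target.

## Working session

There is one attempt and no reset: what is moved stays moved. The work goes in short steps, Python scripts to look and compute and a tool call to move; the robot and the scene stay as the last step left them, time stands still between calls to the robot, and variables do not carry over. Pictures are saved under pics/ and viewed, and the job is handed in when it is done.

Besides the shell and the picture viewer there is one more tool, called after "Request:" by a JSON object that holds its "fn" and its "kwargs". move_arm: Moves the arm, as the interface text tells. Its arguments: {"type":"object","properties":{"rows":{"type":"string"}},"required":["rows"]}

```bash
ls -la; mkdir -p pics
cat > h.py <<'E'
import numpy as np, cv2, json
from bench import ctrl
from scipy.spatial.transform import Rotation as R
def snap(name,fn=None):
    c=ctrl.camera(name)
    if fn: cv2.imwrite('pics/'+fn+'.png',c['color'])
    return c
def K(c): return np.array([[c['fx'],0,c['cx']],[0,c['fy'],c['cy']],[0,0,1.]])
def ray(c,u,v):
    Rm=cv2.Rodrigues(np.array(c['rvec'],float))[0]; t=np.array(c['tvec'],float).ravel()
    o=-Rm.T@t; d=Rm.T@np.array([(u-c['cx'])/c['fx'],(v-c['cy'])/c['fy'],1]); return o,d
def onz(c,u,v,z):
    o,d=ray(c,u,v); return o+d*(z-o[2])/d[2]
def proj(c,P):
    return cv2.projectPoints(np.array(P,float).reshape(-1,3),np.array(c['rvec'],float),np.array(c['tvec'],float),K(c),None)[0].reshape(-1,2)
def st():
    o=ctrl.get_obs(); print('t',o['time_s'],'p',np.round(o['eef_pos'],4),'R',np.round(R.from_quat(np.roll(o['eef_rot'],-1)).as_matrix(),3).tolist(),'F',np.round(o['wrist_force'],1),'op',round(o['opening'],3),'q',np.round(o['q'],3)); return o
E
python3 - <<'E'
from h import *
st(); print(ctrl.pinch_z)
for n in ['scene','top','wrist']:
    c=snap(n,n+'0'); print(n,c['fx'],c['cx'],c['cy'],np.round(c['rvec'],3),np.round(c['tvec'],3))
E
```

```text
total 12
drwxr-xr-x  3 agent agent 4096 Dec  5 22:32 .
drwxr-xr-x 23 root  root  4096 Dec  5 22:31 ..
drwxr-xr-x  2 agent agent 4096 Dec  5 22:32 pics
t 0.0 p [ 0.1714 -0.5484  0.303 ] R [[0.298, -0.955, -0.0], [-0.955, -0.298, 0.002], [-0.002, -0.0, -1.0]] F [-0.1  0.  -0.2] op 0.998 q [-1.474  0.182  1.608 -0.     1.354 -0.206]
0.0539
scene 516.4918904427684 312.34394536957984 196.59263683520246 [ 2.265  0.936 -0.362] [-0.378 -0.217  1.884]
top 436.4814584558339 326.6538745663488 200.44147042098865 [ 2.181 -2.216  0.11 ] [-0.021  0.537  1.379]
wrist 288.0093032817791 321.76652583730584 197.587825436061 [-2.304  1.695  0.286] [-0.574 -0.041  0.381]
```

View pics/top0.png

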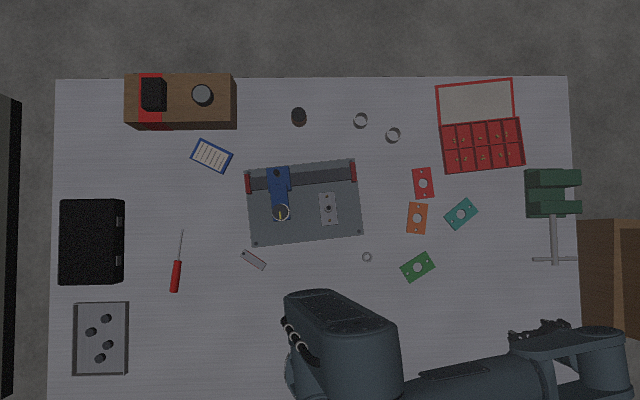

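View pics/scene0.png

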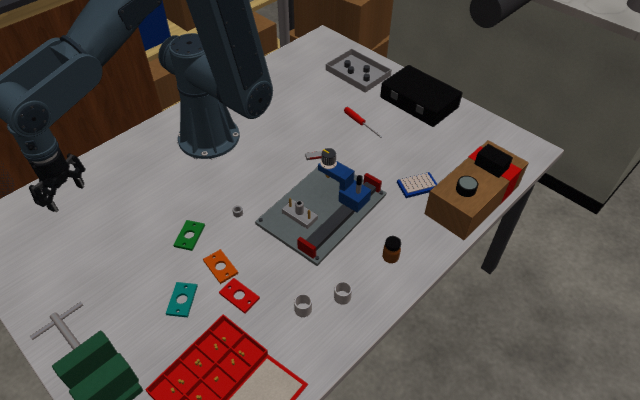

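View pics/wrist0.png

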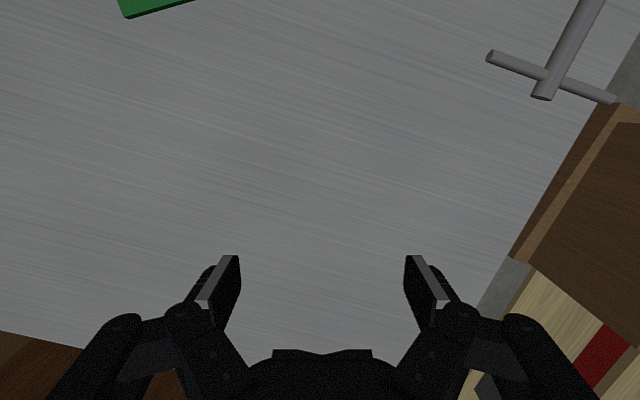

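Top view shows the orange plate at about (417,217), the red one at (423,183), and the green and turquoise look-alikes at (417,267) and (460,213). The fixture is centred near (305,200) with its head parked at the left. No black plate is visible so far.

```bash
cat >> h.py <<'E'
def mask(img,kind):
    h=cv2.cvtColor(img,cv2.COLOR_BGR2HSV); H,S,V=[h[...,i].astype(int) for i in range(3)]
    if kind=='orange': m=(H>=7)&(H<=16)&(S>150)&(V>80)
    if kind=='red': m=((H<=5)|(H>=175))&(S>150)&(V>60)
    return m.astype(np.uint8)
def plate(c,kind,near,z=0.01):
    """pose of a plate from colour: contour of blob nearest to px near, back-projected to top plane z"""
    m=mask(c['color'],kind); cs,_=cv2.findContours(m,cv2.RETR_EXTERNAL,cv2.CHAIN_APPROX_NONE)
    cs=[k for k in cs if cv2.contourArea(k)>100]
    k=min(cs,key=lambda k:np.hypot(*(k.reshape(-1,2).mean(0)-near)))
    P=np.array([onz(c,u,v,z)[:2] for u,v in k.reshape(-1,2)])
    r=cv2.minAreaRect((P*1000).astype(np.float32)); (cx,cy),(w,h),a=r
    if w<h: w,h=h,w; a+=90
    a=(a+90)%180-90
    return cx/1000,cy/1000,w,h,a
E
python3 - <<'E'
from h import *
ct=snap('top'); cs=snap('scene')
for n,q in [('top',ct),('scene',cs)]:
    for w in ['plate_a','plate_b','sleeve_a','bung','feeler_gauge','drill_case','screwdriver','fixture','handle','knob']:
        print(n,w,[(np.round(d['bbox']).astype(int).tolist(),round(d['confidence'],2)) for d in ctrl.look_for(n,w)[:6]])
print(plate(ct,'orange',(417,217)),plate(ct,'red',(423,183)))
print(plate(cs,'orange',(220,266)),plate(cs,'red',(240,295)))
big=cv2.resize(ct['color'][140:270,220:490],None,fx=2.9,fy=2.9,interpolation=cv2.INTER_CUBIC); cv2.imwrite('pics/topz.png',big)
big=cv2.resize(cs['color'][130:330,160:400],None,fx=3,fy=3,interpolation=cv2.INTER_CUBIC); cv2.imwrite('pics/scz.png',big)
E
```

```text
top plate_a [([442, 196, 478, 230], 0.94), ([404, 205, 425, 236], 0.73), ([412, 166, 434, 196], 0.59)]
top plate_b [([442, 196, 478, 230], 0.94), ([404, 205, 425, 236], 0.73), ([412, 166, 434, 196], 0.59)]
top sleeve_a []
top bung []
top feeler_gauge [([236, 251, 266, 273], 0.75), ([192, 135, 233, 172], 0.66)]
top drill_case [([191, 139, 232, 173], 0.93), ([241, 250, 264, 270], 0.43)]
top screwdriver [([164, 260, 178, 293], 0.77)]
top fixture [([243, 157, 362, 246], 0.91)]
top handle []
top knob [([384, 127, 401, 142], 0.43)]
scene plate_a [([173, 219, 203, 250], 0.95), ([219, 281, 258, 314], 0.9), ([171, 282, 198, 315], 0.84), ([204, 251, 238, 281], 0.67)]
scene plate_b [([173, 219, 203, 250], 0.95), ([219, 281, 258, 314], 0.9), ([171, 282, 198, 315], 0.84), ([204, 251, 238, 281], 0.67)]
scene sleeve_a [([294, 293, 314, 320], 0.55)]
scene bung [([233, 204, 243, 213], 0.56)]
scene feeler_gauge [([219, 278, 254, 316], 0.73), ([309, 149, 324, 158], 0.68)]
scene drill_case [([400, 173, 440, 200], 0.93)]
scene screwdriver [([346, 108, 377, 134], 0.7)]
scene fixture [([253, 149, 389, 268], 0.7)]
scene handle []
scene knob [([320, 145, 335, 177], 0.47)]Traceback (most recent call last):
  File "<stdin>", line 6, in <module>
  File "h.py", line 27, in plate
    k=min(cs,key=lambda k:np.hypot(*(k.reshape(-1,2).mean(0)-near)))
ValueError: min() iterable argument is empty
```

Run:
```python
from h import *
ct=snap('top'); cs=snap('scene')
for c,ps in [(ct,[(408,228),(410,210),(416,172),(430,190)]),(cs,[(212,260),(230,275),(228,290),(250,298)])]:
    h=cv2.cvtColor(c['color'],cv2.COLOR_BGR2HSV); print([h[v,u].tolist() for u,v in ps])
big=cv2.resize(ct['color'][140:270,220:490],None,fx=2.9,fy=2.9,interpolation=cv2.INTER_CUBIC); cv2.imwrite('pics/topz.png',big)
big=cv2.resize(cs['color'][130:330,160:400],None,fx=3,fy=3,interpolation=cv2.INTER_CUBIC); cv2.imwrite('pics/scz.png',big)
```

```text
[[10, 149, 118], [8, 149, 115], [179, 156, 113], [179, 156, 113]]
[[11, 245, 161], [11, 240, 158], [0, 236, 162], [1, 239, 162]]
```

View pics/topz.png

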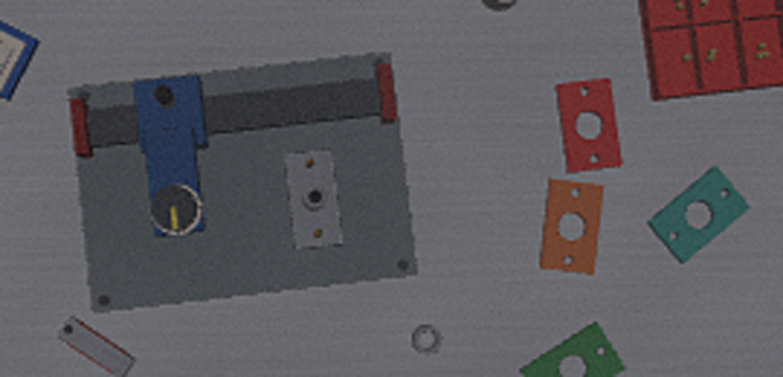

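View pics/scz.png

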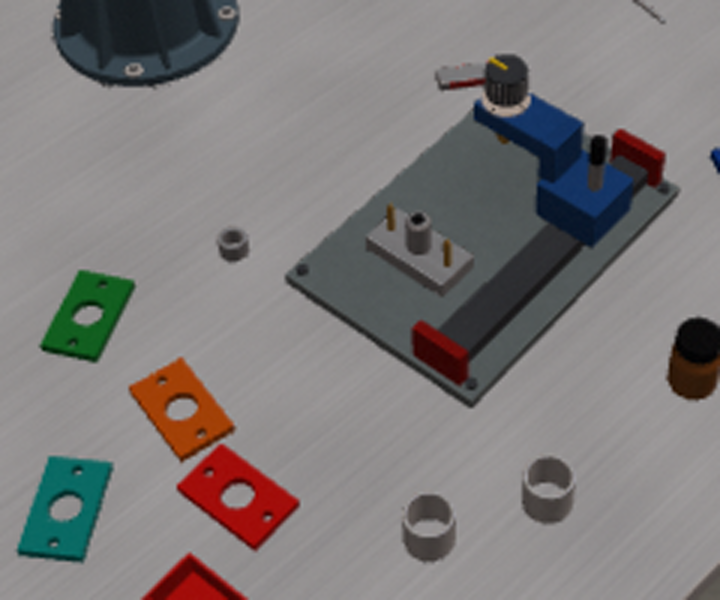

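```bash
sed -i "s/(S>150)&(V>80)/(S>110)\&(V>80)/; s/(S>150)&(V>60)/(S>110)\&(V>60)/" h.py
python3 - <<'E'
from h import *
from scipy.optimize import least_squares
ct=snap('top'); cs=snap('scene')
print(plate(ct,'orange',(417,217)),plate(ct,'red',(423,183)))
print(plate(cs,'orange',(220,266)),plate(cs,'red',(240,295)))
pt=[((-95,-105,15),(417,271)),((155,-105,15),(388,54)),((-95,255,15),(92,311)),((38,0,73),(309,163)),((-38,0,73),(318,233)),((0,0,77),(315,198))]
ps=[((-95,-105,15),(287,278)),((155,-105,15),(472,401)),((155,255,15),(679,187)),((38,0,73),(447,240)),((-38,0,73),(390,207)),((0,0,77),(420,217))]
def res(p,which):
    Rz=R.from_euler('z',p[2]).as_matrix(); out=[]
    for c,L,off,s in which:
        W=np.array([Rz@(np.array(a)/1000)+[p[0],p[1],p[3]] for a,_ in L])
        out.append((proj(c,W)-(np.array([b for _,b in L])/s+off)))
    return np.concatenate(out)
T=(ct,pt,np.array([220,140]),2.9);S=(cs,ps,np.array([160,130]),3.)
for w in ([T],[S],[T,S]):
    r=least_squares(lambda p:res(p,w).ravel(),[.5,0,0.1,0]); print(r.x, np.round(res(r.x,w),1).tolist())
p=r.x
Rz=R.from_euler('z',p[2]).as_matrix()
for n,a in [('knobtop',(0,160,183)),('handletop',(117,160,154))]:
    W=Rz@(np.array(a)/1000)+[p[0],p[1],p[3]]; print(n,W,proj(ct,W),proj(cs,W))
E
```

```text
(0.477385009765625, -0.32084127807617185, 99.56949615478516, 59.52854919433594, -7.653297424316406) (0.5907225341796875, -0.3436610412597656, 99.18418884277344, 59.9532585144043, 5.656490802764893)
(0.47816143798828126, -0.3226701965332031, 105.85987854003906, 61.75851058959961, -8.020858764648438) (0.5915358276367187, -0.34600521850585936, 103.69062042236328, 62.72444152832031, 6.023088455200195)
[ 0.51048543 -0.03299955  0.10079518 -0.01458976] [[-0.5, 0.9], [0.1, -0.3], [0.5, 0.3], [0.2, -0.3], [0.0, -0.2], [-0.4, -0.3]]
[ 0.50715001 -0.02611066  0.10536386 -0.01154337] [[-0.4, -0.8], [0.4, -0.0], [-0.2, -0.1], [0.2, 0.3], [0.3, -0.5], [-0.4, 1.1]]
[ 0.51081657 -0.03148924  0.10441185 -0.00414844] [[-0.5, 0.7], [-0.3, -1.0], [-0.3, 0.6], [-0.2, -0.7], [-0.3, -0.4], [-0.7, -0.6], [-1.1, -0.7], [-0.1, 0.4], [-0.1, -0.1], [-0.2, 0.3], [-0.3, -0.5], [-0.9, 1.1]]
knobtop [0.49414101 0.1276394  0.17885156] [[272.80156409 212.34539619]] [[332.00196655 149.83551414]]
handletop [0.61050383 0.13983341 0.14985156] [[269.20757263 172.84536744]] [[362.70558323 173.7238981 ]]
```

```bash
cat >> h.py <<'E'
def goal(x,y,z,adeg):
    """tool x = (sin a,-cos a): plate long axis at yaw a. prints rot first then shift in turned frame"""
    o=ctrl.get_obs(); Rc=R.from_quat(np.roll(o['eef_rot'],-1)); a=np.radians(adeg)
    X=np.array([np.sin(a),-np.cos(a),0]);Z=np.array([0,0,-1.]);Y=np.cross(Z,X)
    Rg=R.from_matrix(np.stack([X,Y,Z],1)); d=np.array([x,y,z])-np.array(o['eef_pos'])
    print('p',np.round(o['eef_pos'],4),'ROT deg',np.round(np.degrees((Rc.inv()*Rg).as_rotvec()),2),'then SHIFT cm',np.round(Rg.inv().apply(d)*100,2),'| shift before rot',np.round(Rc.inv().apply(d)*100,2))
E
python3 - <<'E'
from h import *
goal(.478,-.322,.22,-7.8)
E
```

```text
p [ 0.1715 -0.5489  0.3039] ROT deg [-0.   -0.   25.15] then SHIFT cm [-26.64 -27.29   8.39] | shift before rot [-12.51 -36.02   8.39]
```

Request:
{"fn": "move_arm", "kwargs": {"rows": "0 0 0 0 0 6.3 1; 0 0 0 0 0 6.3 1; 0 0 0 0 0 6.3 1; 0 0 0 0 0 6.25 1; -2.05 -2.1 0.65 0 0 0 1; -2.05 -2.1 0.65 0 0 0 1; -2.05 -2.1 0.65 0 0 0 1; -2.05 -2.1 0.65 0 0 0 1; -2.05 -2.1 0.65 0 0 0 1; -2.05 -2.1 0.65 0 0 0 1; -2.05 -2.1 0.65 0 0 0 1; -2.05 -2.1 0.65 0 0 0 1; -2.05 -2.1 0.65 0 0 0 1; -2.05 -2.1 0.65 0 0 0 1; -2.05 -2.1 0.65 0 0 0 1; -2.05 -2.1 0.65 0 0 0 1; -2.05 -2.1 0.6 0 0 0 1; 0 0 0 0 0 0 1"}}

```text
time_s: 3.25
eef_pos: [0.4799, -0.3194, 0.219]
eef_rot: [0.0, -0.659, 0.752, 0.001]
wrist_force: [0.1, -0.5, 0.2]
opening: 0.997
```

Run:
```python
from h import *
st();c=snap('wrist','w1');snap('top','t1');goal(.478,-.322,.22,-7.8)
print(proj(c,[[.478,-.322,.01],[.5907,-.344,.01]]))
for k in ['orange','red']:
  print(plate(c,k,proj(c,[.478,-.322,.01])[0] if k=='orange' else proj(c,[.591,-.344,.01])[0]))
```

```text
t 3.25 p [ 0.4799 -0.3194  0.219 ] R [[-0.132, -0.991, -0.0], [-0.991, 0.132, 0.002], [-0.002, 0.0, -1.0]] F [ 0.1 -0.5  0.2] op 0.997 q [-7.930e-01  2.740e-01  1.677e+00  1.000e-03  1.193e+00  9.100e-01]
p [ 0.4783 -0.3214  0.2196] ROT deg [0.04 0.01 0.1 ] then SHIFT cm [ 0.06  0.02 -0.04] | shift before rot [ 0.06  0.02 -0.04]
[[325.51031244 188.15409545]
 [333.78173806  63.95895634]]
(0.4775041809082031, -0.3206731262207031, 99.51525115966797, 59.50850296020508, -8.048286437988281)
(0.590566650390625, -0.3438641662597656, 99.9087905883789, 59.772151947021484, 6.210308074951172)
```

View pics/w1.png

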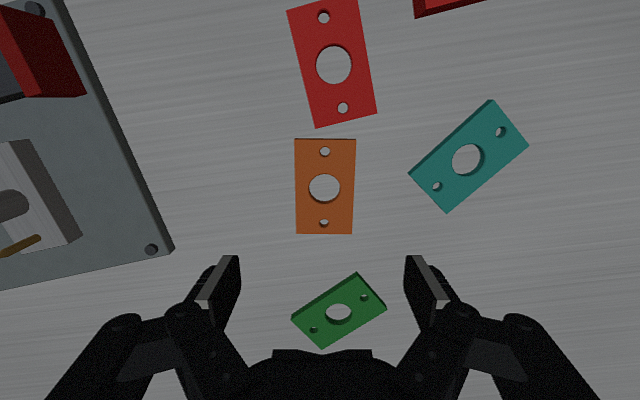

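View pics/t1.png

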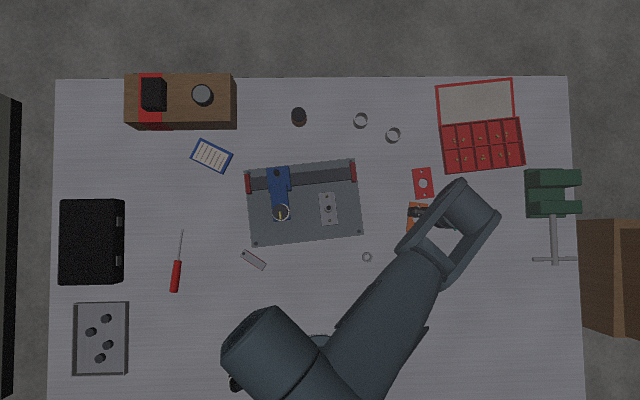

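Orange is at (325,188) in the wrist view, red at (333,64), and green and turquoise are clear of the jaws. The wrist and top measurements agree within 1 mm.

Request:
{"fn": "move_arm", "kwargs": {"rows": "0 0.05 2 0 0 0.2 1; 0 0 2 0 0 0 1; 0 0 2 0 0 0 0.9; 0 0 2 0 0 0 0.88; 0 0 2 0 0 0 0.88; 0 0 2 0 0 0 0.88; 0 0 1 0 0 0 0.88; 0 0 0.8 0 0 0 0.88; 0 0 0 0 0 0 0.88; 0 0 0 0 0 0 0.88"}}

```text
time_s: 4.35
eef_pos: [0.4778, -0.3224, 0.0826]
eef_rot: [0.0, -0.656, 0.755, -0.001]
wrist_force: [-0.1, 0.4, -0.2]
opening: 0.882
```

Run:
```python
from h import *
st();c=snap('wrist','w2');s=snap('scene');cv2.imwrite('pics/s2.png',cv2.resize(s['color'][200:330,140:300],None,fx=4,fy=4))
```

```text
t 4.35 p [ 0.4778 -0.3224  0.0826] R [[-0.139, -0.99, 0.001], [-0.99, 0.139, -0.001], [0.001, -0.001, -1.0]] F [-0.1  0.4 -0.2] op 0.882 q [-0.799  0.475  1.731 -0.     0.935  0.911]
```

View pics/w2.png

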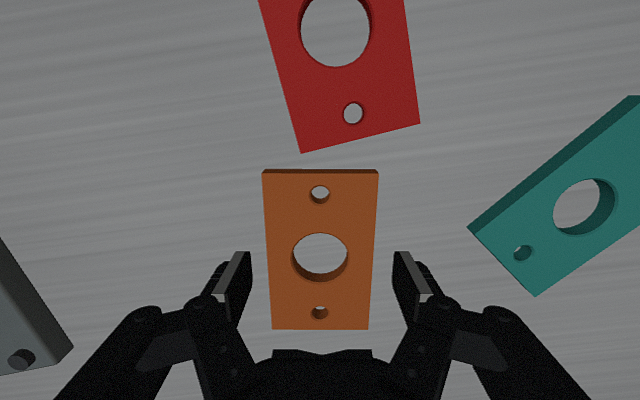

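View pics/s2.png

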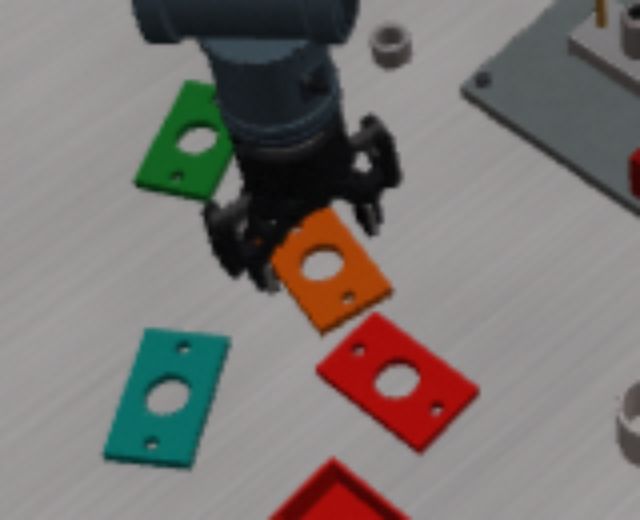

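Request:
{"fn": "move_arm", "kwargs": {"rows": "-0.1 0 0.6 0 0 0 0.88; 0 0 0.6 0 0 0 0.88; 0 0 0.3 0 0 0 0.88; 0 0 0 0 0 0 0.88; 0 0 0 0 0 0 0.88"}}

```text
time_s: 4.95
eef_pos: [0.4777, -0.3207, 0.0667]
eef_rot: [-0.0, -0.656, 0.755, 0.0]
wrist_force: [0.1, 0.9, 0.4]
opening: 0.884
```

Run:
```python
from h import *
st();c=snap('wrist','w3')
```

```text
t 4.95 p [ 0.4777 -0.3207  0.0667] R [[-0.139, -0.99, -0.0], [-0.99, 0.139, 0.0], [-0.0, 0.0, -1.0]] F [0.1 0.9 0.4] op 0.884 q [-0.797  0.502  1.733 -0.     0.907  0.913]
```

View pics/w3.png

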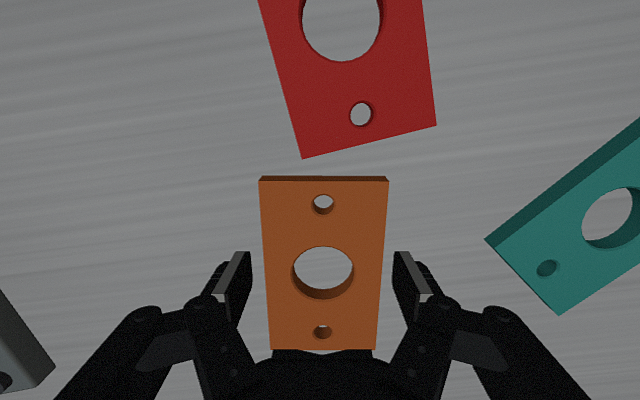

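Request:
{"fn": "move_arm", "kwargs": {"rows": "0 0 0.1 0 0 0 0.8; 0 0 0 0 0 0 0.7; 0 0 0 0 0 0 0.6; 0 0 0 0 0 0 0.5; 0 0 0 0 0 0 0.5; 0 0 0 0 0 0 0.5"}}

```text
time_s: 5.6
eef_pos: [0.4787, -0.3217, 0.0681]
eef_rot: [0.0, -0.656, 0.755, -0.001]
wrist_force: [-1.8, 1.8, 13.6]
opening: 0.682
```

Run:
```python
from h import *
st();c=snap('wrist','w4')
```

```text
t 5.6 p [ 0.4787 -0.3217  0.0681] R [[-0.139, -0.99, 0.002], [-0.99, 0.139, -0.002], [0.002, -0.002, -1.0]] F [-1.8  1.8 13.6] op 0.682 q [-0.797  0.501  1.731  0.     0.907  0.913]
```

View pics/w4.png

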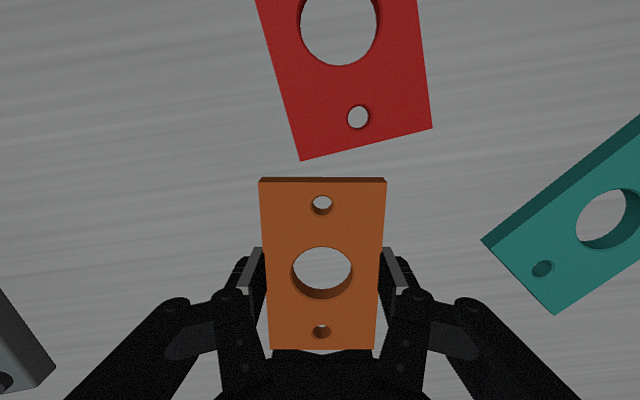

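Request:
{"fn": "move_arm", "kwargs": {"rows": "0 0 -0.5 0 0 0 0.4; 0 0 -1.5 0 0 0 0.4; 0 0 -2.5 0 0 0 0.4; 0 0 -3 0 0 0 0.4; 0 0 -3 0 0 0 0.4; 0 0 -3 0 0 -3.5 0.4; 0 0 -3 0 0 -3.5 0.4; 0 0 -2 0 0 -3.5 0.4; 0 0 -0.7 0 0 -3.5 0.4; -2.9 0.28 0 0 0 0 0.4; -2.9 0.28 0 0 0 0 0.4; -2.9 0.28 0 0 0 0 0.4; -2.9 0.28 0 0 0 0 0.4; -2.9 0.28 0 0 0 0 0.4; -2.9 0.28 0 0 0 0 0.4; -2.9 0.28 0 0 0 0 0.4; -2.9 0.28 0 0 0 0 0.4; -2.9 0.28 0 0 0 0 0.4; -2.9 0.28 0 0 0 0 0.4; 0 0 0 0 0 0 0.4"}}

```text
time_s: 7.65
eef_pos: [0.4184, -0.0326, 0.2581]
eef_rot: [-0.0, 0.744, -0.668, -0.001]
wrist_force: [0.3, -0.9, -2.0]
opening: 0.679
```

Run:
```python
from h import *
st();c=snap('wrist','w5')
st(); snap('scene','s5')
```

```text
t 7.65 p [ 0.4184 -0.0326  0.2581] R [[0.108, -0.994, -0.0], [-0.994, -0.108, 0.001], [-0.001, 0.0, -1.0]] F [ 0.3 -0.9 -2. ] op 0.679 q [-3.630e-01 -1.340e-01  2.025e+00  1.000e-03  1.251e+00  1.100e+00]
t 7.7 p [ 0.4191 -0.0341  0.2584] R [[0.107, -0.994, 0.001], [-0.994, -0.107, -0.0], [0.0, -0.001, -1.0]] F [-0.3 -1.2 -1.4] op 0.682 q [-0.365 -0.133  2.024 -0.     1.25   1.098]
```

View pics/w5.png

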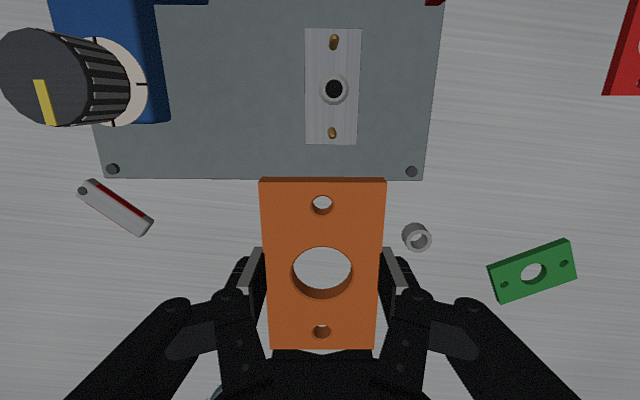

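View pics/s5.png

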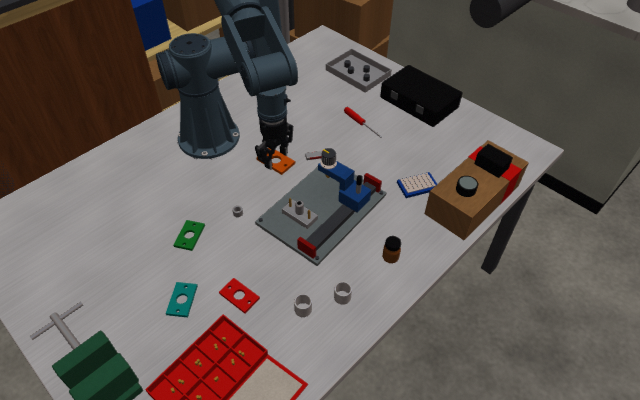

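Run:
```python
import cv2
i=cv2.imread('pics/w5.png')
a=cv2.resize(i[10:160,280:390],None,fx=5,fy=5,interpolation=cv2.INTER_CUBIC)[:, :]
b=cv2.resize(i[170:355,250:395],None,fx=4,fy=4,interpolation=cv2.INTER_CUBIC)
cv2.imwrite('pics/w5a.png',cv2.resize(i[15:150,290:375],None,fx=4.4,fy=4.4,interpolation=cv2.INTER_CUBIC)); cv2.imwrite('pics/w5b.png',cv2.resize(i[170:355,250:395],None,fx=3.2,fy=3.2,interpolation=cv2.INTER_CUBIC))
```

```text
(no output)
```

View pics/w5a.png

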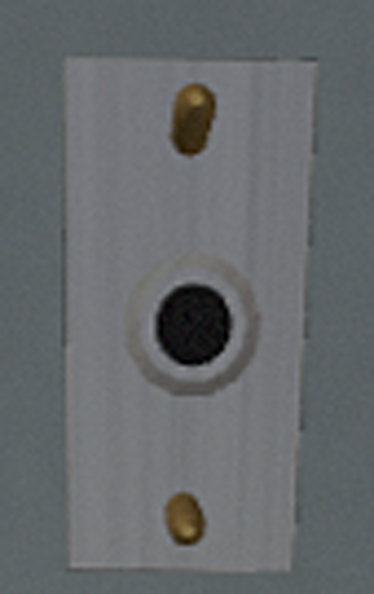

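View pics/w5b.png

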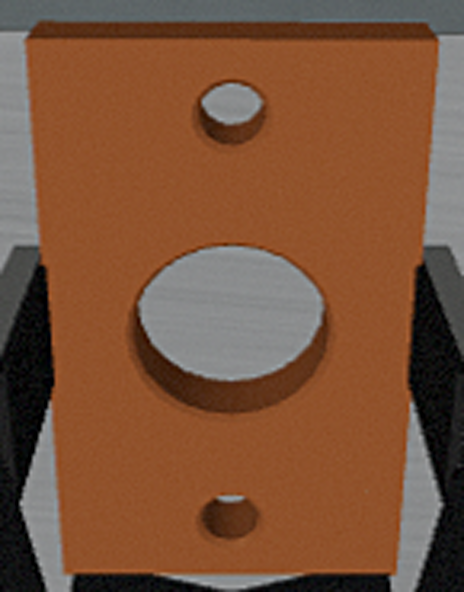

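```bash
cat > fit.py <<'E'
from h import *
from scipy.optimize import least_squares
NEST=[((52,26,35),'TL'),((52,-26,35),'TR'),((-52,-26,35),'BR'),((-52,26,35),'BL'),((0,0,77),'boss'),((38,0,73),'pu'),((-38,0,73),'pl')]
def fitfix(c,px,free_z=False,verbose=True,w=None):
    # px dict label->(u,v)
    L=[(a,px[n]) for a,n in NEST if n in px]
    A=np.array([a for a,_ in L])/1000; B=np.array([b for _,b in L])
    def f(p):
        Rz=R.from_euler('z',p[2]).as_matrix()
        return (proj(c,A@Rz.T+[p[0],p[1],p[3] if free_z else 0])-B).ravel()
    r=least_squares(f,[.51,-.03,.1,0],loss='soft_l1'); 
    if verbose: print('fixture x,y,yawdeg,z',np.round([r.x[0],r.x[1],np.degrees(r.x[2]),r.x[3]],4)); print(np.round(f(r.x).reshape(-1,2),2).tolist())
    return r.x
PL=[((50,30,10),'TL'),((50,-30,10),'TR'),((-50,-30,10),'BR'),((-50,30,10),'BL'),((0,0,10),'c'),((38,0,10),'hu'),((-38,0,10),'hl')]
def fitplate(c,px,eef,Rm):
    L=[(a,px[n]) for a,n in PL if n in px]; A=np.array([a for a,_ in L])/1000; B=np.array([b for _,b in L])
    def f(p):
        return (proj(c,R.from_euler('xyz',p[3:]).apply(A)+p[:3])-B).ravel()
    r=least_squares(f,[eef[0],eef[1],eef[2]-.068,0,0,.1]); 
    print('plate in world',np.round(r.x[:3],4),'rpy deg',np.round(np.degrees(r.x[3:]),2)); print(np.round(f(r.x).reshape(-1,2),2).tolist())
    print('plate in tool mm',np.round(Rm.T@(r.x[:3]-eef)*1000,2))
    return r.x
E
python3 - <<'E'
from fit import *
c=snap('wrist'); o=ctrl.get_obs(); e=np.array(o['eef_pos']);Rm=R.from_quat(np.roll(o['eef_rot'],-1)).as_matrix()
z=lambda d,s,off:{k:(v[0]/s+off[0],v[1]/s+off[1]) for k,v in d.items()}
n=dict(TL=(66,58),TR=(317,62),BR=(292,571),BL=(69,568),boss=(194,324),pu=(198,98),pl=(184,506))
p=dict(TL=(27,40),TR=(437,40),BR=(395,574),BL=(64,572),c=(230,328),hu=(231,112),hl=(230,517))
n=z(n,4.4,(290,15));p=z(p,3.2,(250,170))
print(e,c['tvec'])
fitfix(c,n);fitfix(c,n,True);fitplate(c,p,e,Rm)
E
```

```text
[ 0.41978759 -0.03560842  0.25843456] [-0.07884171  0.36406652  0.47293708]
fixture x,y,yawdeg,z [ 0.5124 -0.0348  5.2591  0.    ]
[[-0.49, -0.67], [0.55, -0.65], [0.05, 0.33], [-0.59, 0.3], [-0.21, -0.04], [0.01, -0.17], [0.67, 5.29]]
fixture x,y,yawdeg,z [ 5.1270e-01 -3.4900e-02  5.2677e+00 -3.8000e-03]
[[-0.11, -0.1], [0.15, -0.1], [-0.21, -0.55], [-0.24, -0.56], [-0.21, -0.3], [-0.02, 0.34], [0.7, 4.41]]
plate in world [ 0.4171 -0.035   0.1882] rpy deg [-0.25  0.9   5.89]
[[0.32, -0.96], [-0.55, -0.51], [0.08, -0.5], [0.02, -0.38], [0.15, 1.28], [0.08, 0.72], [-0.06, 0.4]]
plate in tool mm [-0.96  2.65 70.21]
```

Orange is firmly gripped. In the wrist view the nest is at (333,88) and the plate's centre hole at (322,272). I'm moving above the pins.

Request:
{"fn": "move_arm", "kwargs": {"rows": "0.1 -1 0 0 0 0.3 0.4; 0.1 -1.5 0 0 0 0 0.4; 0.1 -1.5 0 0 0 0 0.4; 0.1 -1.5 0 0 0 0 0.4; 0.1 -1.5 0 0 0 0 0.4; 0.16 -1.5 0 0 0 0 0.4; 0.2 -1 0 0 0 0 0.4; 0.2 0 1.5 0 0 0 0.4; 0 0 2 0 0 0 0.4; 0 0 2 0 0 0 0.4; 0 0 2 0 0 0 0.4; 0 0 1.5 0 0 0 0.4; 0 0 0.3 0 0 0 0.4; 0 0 0 0 0 0 0.4; 0 0 0 0 0 0 0.4; 0 0 0 0 0 0 0.4"}}

```text
time_s: 9.4
eef_pos: [0.516, -0.0367, 0.166]
eef_rot: [-0.0, 0.741, -0.671, 0.001]
wrist_force: [-0.3, 0.0, -0.7]
opening: 0.68
```

Run:
```python
from fit import *
st();c=snap('wrist','w6');st();
s=snap('scene');cv2.imwrite('pics/s6.png',cv2.resize(s['color'][130:270,240:400],None,fx=4,fy=4,interpolation=cv2.INTER_CUBIC))
```

```text
t 9.4 p [ 0.516  -0.0367  0.166 ] R [[0.099, -0.995, 0.002], [-0.995, -0.099, -0.001], [0.001, -0.002, -1.0]] F [-0.3  0.  -0.7] op 0.68 q [-0.301  0.225  1.862  0.     1.053  1.171]
t 9.45 p [ 0.5158 -0.0366  0.1659] R [[0.099, -0.995, 0.002], [-0.995, -0.099, -0.001], [0.001, -0.002, -1.0]] F [ 0.4 -0.8 -0.5] op 0.681 q [-0.301  0.225  1.862  0.     1.053  1.171]
```

View pics/w6.png

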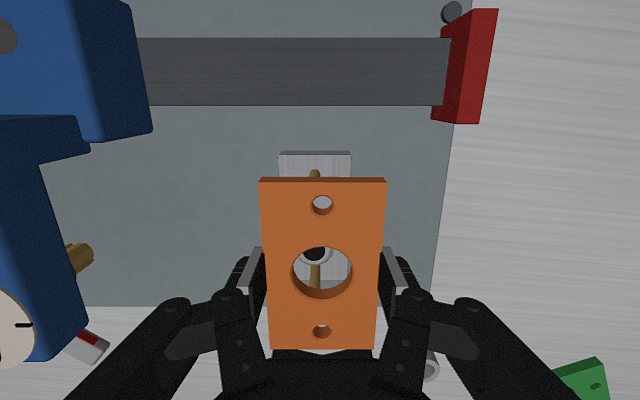

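View pics/s6.png

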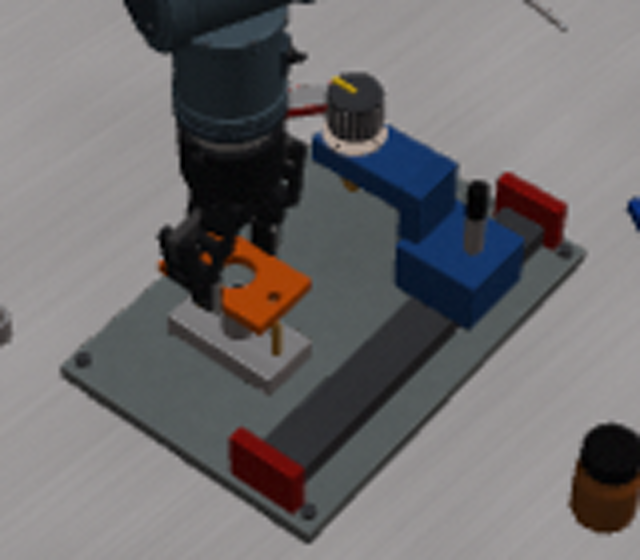

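Run:
```python
import cv2
i=cv2.imread('pics/w6.png')
cv2.imwrite('pics/w6a.png',cv2.resize(i[140:355,255:395],None,fx=3.7,fy=3.7,interpolation=cv2.INTER_CUBIC)[:596])
```

```text
(no output)
```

View pics/w6a.png

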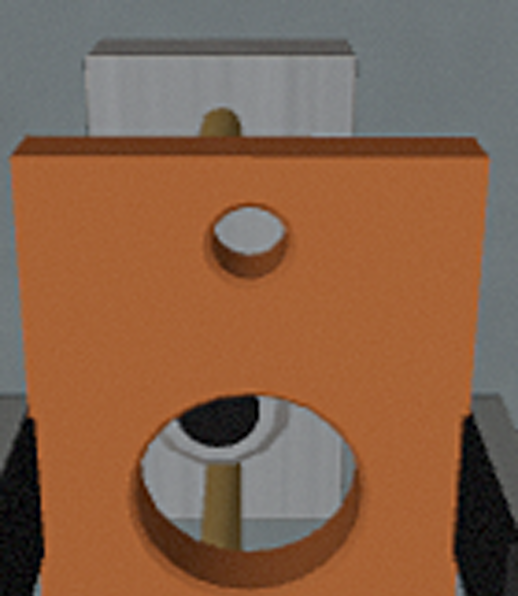

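```bash
cat >> fit.py <<'E'
def fitpts(c,pts,x0=(.512,-.034,.095),zoff=0):
    A=np.array([a for a,_ in pts])/1000; B=np.array([b for _,b in pts],float); M=np.isfinite(B)
    def f(p,full=False):
        Rz=R.from_euler('z',p[2]).as_matrix(); d=proj(c,A@Rz.T+[p[0],p[1],zoff])-np.where(M,B,0); 
        return np.where(M,d,0).ravel()
    r=least_squares(f,x0); print('x,y,yawdeg',np.round([r.x[0],r.x[1],np.degrees(r.x[2])],4)); print(np.round(f(r.x).reshape(-1,2),2).tolist()); return r.x
E
python3 - <<'E'
from fit import *
c=snap('wrist'); o=ctrl.get_obs(); e=np.array(o['eef_pos']);Rm=R.from_quat(np.roll(o['eef_rot'],-1)).as_matrix()
s=3.7;N=np.nan
Z=lambda u,v:(255+u/s,140+v/s)
fx=fitpts(c,[((52,26,35),Z(86,56)),((52,-26,35),Z(354,56)),((-13,0,77),Z(223,463)),((42,0,35),Z(221,109)),((-52,0,35),(N,140+518/s))])
p=dict(TL=(27,40),TR=(437,40),BR=(395,574),BL=(64,572),c=(230,328),hu=(231,112),hl=(230,517))
p={k:(250+v[0]/3.2,170+v[1]/3.2) for k,v in p.items()}
pl=fitplate(c,p,e,Rm)
p2=[((50,30,10),Z(13,156)),((50,-30,10),Z(488,156)),((0,0,10),Z(247,490)),((38,0,10),Z(249,242))]
for zo in (.097,.099):fitpts(c,p2,zoff=zo)
d=np.r_[fx[0]-pl[0],fx[1]-pl[1],0]; print('need world mm',d*1000,'tool cm',Rm.T@d*100,'yaw',np.degrees(fx[2]-pl[5]))
E
```

```text
x,y,yawdeg [ 0.5112 -0.0321  6.2859]
[[-0.81, -0.52], [1.01, -1.35], [-0.27, 2.83], [0.09, -1.28], [0.0, 0.65]]
plate in world [ 0.5133 -0.0365  0.0955] rpy deg [-0.24  0.86  5.49]
[[0.32, -0.96], [-0.55, -0.51], [0.08, -0.5], [0.02, -0.38], [0.15, 1.28], [0.08, 0.72], [-0.06, 0.4]]
plate in tool mm [-0.29  2.35 70.12]
x,y,yawdeg [ 0.5143 -0.0364  5.4157]
[[-0.77, -0.99], [0.39, -0.5], [0.3, 1.68], [0.12, 0.26]]
x,y,yawdeg [ 0.515  -0.0363  5.4157]
[[-1.82, -1.34], [1.44, -0.84], [0.29, 2.71], [0.12, 0.31]]
need world mm [-2.09869     4.40558771  0.        ] tool cm [-4.59228820e-01  1.65062752e-01 -4.54078858e-04] yaw 0.792803213686397
```

Request:
{"fn": "move_arm", "kwargs": {"rows": "-0.22 0.08 0 0 0 -0.6 0.4; -0.22 0.08 0 0 0 0 0.4; 0 0 0.5 0 0 0 0.4; 0 0 0.5 0 0 0 0.4; 0 0 0.1 0 0 0 0.4; 0 0 0 0 0 0 0.4; 0 0 0 0 0 0 0.4; 0 0 0 0 0 0 0.4"}}

```text
time_s: 10.35
eef_pos: [0.5133, -0.0323, 0.154]
eef_rot: [-0.0, 0.745, -0.667, 0.0]
wrist_force: [-0.2, 0.3, -1.6]
opening: 0.679
```

Run:
```python
from fit import *
st();c=snap('wrist','w7');st();
i=c['color']
cv2.imwrite('pics/w7a.png',cv2.resize(i[140:355,255:395],None,fx=3.7,fy=3.7,interpolation=cv2.INTER_CUBIC)[:596])
```

```text
t 10.35 p [ 0.5133 -0.0323  0.154 ] R [[0.11, -0.994, 0.0], [-0.994, -0.11, -0.0], [0.0, -0.0, -1.0]] F [-0.2  0.3 -1.6] op 0.679 q [-0.294  0.24   1.873 -0.     1.028  1.167]
t 10.4 p [ 0.5133 -0.0323  0.154 ] R [[0.11, -0.994, 0.0], [-0.994, -0.11, -0.0], [0.0, -0.0, -1.0]] F [ 0.6  0.2 -1.9] op 0.681 q [-0.294  0.24   1.874 -0.     1.028  1.167]
```

View pics/w7a.png

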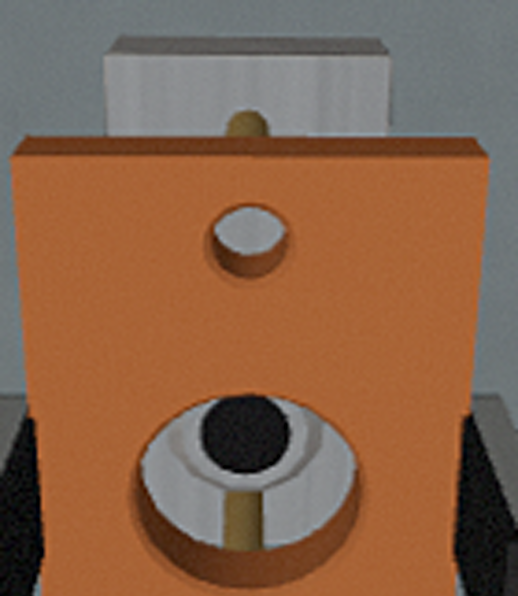

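Run:
```python
from fit import *
c=snap('wrist'); o=ctrl.get_obs(); e=np.array(o['eef_pos']);Rm=R.from_quat(np.roll(o['eef_rot'],-1)).as_matrix()
s=3.7;N=np.nan
Z=lambda u,v:(255+u/s,140+v/s)
a=fitpts(c,[((52,26,35),Z(105,56)),((52,-26,35),Z(389,56)),((42,0,35),Z(247,111))])
b=fitpts(c,[((0,0,77),Z(246,433)),((-13,0,77),Z(246,492))],x0=(.512,-.034,.11))
fitpts(c,[((0,0,77),Z(246,433)),((-13,0,77),Z(246,492)),((52,26,35),Z(105,56)),((52,-26,35),Z(389,56)),((42,0,35),Z(247,111))],x0=(.512,-.034,.11))
C=-cv2.Rodrigues(c['rvec'])[0].T@c['tvec']; print('cam',C,'eef',e,'cam z dir',cv2.Rodrigues(c['rvec'])[0][2])
# plate top rim centre c and underside bottom rim
# plate in world from tool: per-feature implied x at z top = e.z-.0585 etc
for zt in (e[2]-.058,e[2]-.060,e[2]-.062):
    print(zt,'hole top rim bottom/top/c',onz(c,*Z(247,588),zt),onz(c,*Z(247,393),zt),'small hole',onz(c,*Z(249,242),zt),'edge',onz(c,*Z(250,156),zt), 'under edge',onz(c,*Z(250,138),zt-.01),'under rim',onz(c,*Z(247,550),zt-.01))
for L in ('boss',(246,433),.077),('rim',(246,492),.077),('pinbase',(247,111),.035),('nestedge',(247,56),.035): print(L[0],onz(c,*Z(*L[1]),L[2]))
```

```text
x,y,yawdeg [ 0.5106 -0.032   6.2498]
[[-1.03, 0.05], [1.02, 0.05], [0.0, -0.01]]
x,y,yawdeg [ 0.512  -0.0317  6.2363]
[[0.0, -1.6], [-0.0, 1.69]]
x,y,yawdeg [ 0.5111 -0.0318  6.1134]
[[0.06, -0.26], [0.02, 2.97], [-1.08, -0.92], [1.04, -0.73], [-0.05, -0.86]]
cam [ 0.59776947 -0.02241433  0.22373913] eef [ 0.51327457 -0.03224448  0.15404304] cam z dir [-0.32508223 -0.03604594 -0.94499854]
0.0960430397670286 hole top rim bottom/top/c [ 0.49689659 -0.03352132  0.09604304] [ 0.52835188 -0.03007405  0.09604304] small hole [ 0.54997418 -0.02796194  0.09604304] edge [ 0.56135631 -0.02683272  0.09604304] under edge [ 0.56098588 -0.0269045   0.08604304] under rim [ 0.49598538 -0.03362526  0.08604304]
0.0940430397670286 hole top rim bottom/top/c [ 0.4953167  -0.03369528  0.09404304] [ 0.52726465 -0.03019401  0.09404304] small hole [ 0.5492256  -0.02804883  0.09404304] edge [ 0.560786   -0.02690192  0.09404304] under edge [ 0.56045161 -0.02696972  0.08404304] under rim [ 0.494507   -0.0337881   0.08404304]
0.0920430397670286 hole top rim bottom/top/c [ 0.49373681 -0.03386924  0.09204304] [ 0.52617742 -0.03031398  0.09204304] small hole [ 0.54847702 -0.02813572  0.09204304] edge [ 0.56021569 -0.02697113  0.09204304] under edge [ 0.55991734 -0.02703494  0.08204304] under rim [ 0.49302861 -0.03395093  0.08204304]
boss [ 0.51097012 -0.03182886  0.077     ]
rim [ 0.50026045 -0.03299924  0.077     ]
pinbase [ 0.55232033 -0.02747215  0.035     ]
nestedge [ 0.56230623 -0.02637776  0.035     ]
```

Request:
{"fn": "move_arm", "kwargs": {"rows": "0 0 0.4 0 0 0 0.4; 0 0 0.4 0 0 0 0.4; 0 0 0.4 0 0 0 0.4; 0 0 0.3 0 0 0 0.4; 0 0 0.3 0 0 0 0.4; 0 0 0.2 0 0 0 0.4; 0 0 0 0 0 0 0.4"}}

```text
time_s: 11.15
eef_pos: [0.513, -0.0321, 0.1335]
eef_rot: [0.0, 0.745, -0.667, -0.0]
wrist_force: [0.2, -0.2, -1.6]
opening: 0.682
```

Request:
{"fn": "move_arm", "kwargs": {"rows": "0 0 0.4 0 0 0 0.4; 0 0 0.4 0 0 0 0.4; 0 0 0.4 0 0 0 0.4; 0 0 0.4 0 0 0 0.4; 0 0 0.4 0 0 0 0.4; 0 0 0.4 0 0 0 0.4; 0 0 0 0 0 0 0.4; 0 0 0 0 0 0 0.4"}}

```text
time_s: 11.95
eef_pos: [0.5131, -0.0322, 0.1098]
eef_rot: [0.0, 0.745, -0.667, -0.0]
wrist_force: [-0.2, -0.3, -0.7]
opening: 0.681
```

Request:
{"fn": "move_arm", "kwargs": {"rows": "0 0 0.2 0 0 0 0.4; 0 0 0.2 0 0 0 0.4; 0 0 0.1 0 0 0 0.4; 0 0 0.1 0 0 0 0.4; 0 0 0 0 0 0 0.4"}}

```text
time_s: 12.45
eef_pos: [0.5131, -0.0322, 0.1038]
eef_rot: [0.0, 0.745, -0.667, -0.0]
wrist_force: [-0.4, -0.9, -2.0]
opening: 0.685
```

Run:
```python
from fit import *
st();c=snap('wrist','w8')
i=c['color']
cv2.imwrite('pics/w8a.png',cv2.resize(i[140:355,255:395],None,fx=3.7,fy=3.7,interpolation=cv2.INTER_CUBIC)[:596])
```

```text
t 12.45 p [ 0.5131 -0.0322  0.1038] R [[0.11, -0.994, -0.0], [-0.994, -0.11, 0.0], [-0.0, 0.0, -1.0]] F [-0.4 -0.9 -2. ] op 0.685 q [-0.294  0.328  1.889  0.     0.925  1.167]
```

View pics/w8a.png

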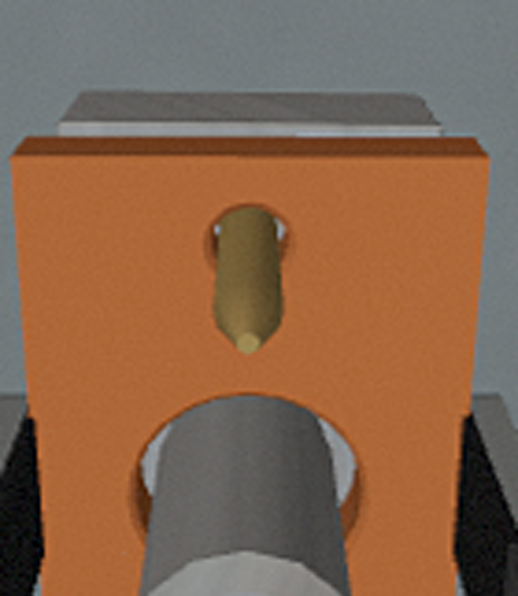

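Request:
{"fn": "move_arm", "kwargs": {"rows": "0 0 0.1 0 0 0 0.4; 0 0 0.1 0 0 0 0.4; 0 0 0 0 0 0 0.4"}}

```text
time_s: 12.8
eef_pos: [0.5133, -0.0322, 0.1031]
eef_rot: [0.0, 0.745, -0.667, 0.0]
wrist_force: [-4.7, 0.8, 11.6]
opening: 0.68
```

Request:
{"fn": "move_arm", "kwargs": {"rows": "0 0 0 0 0 0 0.72; 0 0 0 0 0 0 0.76; 0 0 0 0 0 0 0.82; 0 0 0 0 0 0 0.9; 0 0 0 0 0 0 0.9; 0 0 -0.5 0 0 0 0.9; 0 0 -1.5 0 0 0 0.9; 0 0 -2.5 0 0 0 0.9; 0 0 -3 0 0 0 0.9; 0 0 -3 0 0 0 0.9; 0 0 -2 0 0 0 0.9; 0 1 -0.5 0 0 0 1; 0 2 0 0 0 0 1; 0 2.5 0 0 0 0 1; 0 2.5 0 0 0 0 1; 0 1.5 0 0 0 0 1; 0 0 0 0 0 0 1; 0 0 0 0 0 0 1"}}

```text
time_s: 14.6
eef_pos: [0.4184, -0.0426, 0.2316]
eef_rot: [-0.0, 0.745, -0.667, -0.0]
wrist_force: [0.1, 0.3, -0.0]
opening: 1.001
```

Run:
```python
from fit import *
st();c=snap('wrist','w9'); t=snap('top','t9')
print(plate(t,'red',(423,183))); goal(.5905,-.344,.20,6)
s=snap('scene','s9')
cv2.imwrite('pics/t9a.png',cv2.resize(t['color'][140:290,220:490],None,fx=2.9,fy=2.9,interpolation=cv2.INTER_CUBIC))
print(plate(s,'red',(240,295)))
```

```text
t 14.6 p [ 0.4184 -0.0426  0.2316] R [[0.109, -0.994, 0.0], [-0.994, -0.109, 0.0], [-0.0, -0.0, -1.0]] F [ 0.1  0.3 -0. ] op 1.001 q [-0.385 -0.095  2.049  0.     1.187  1.076]
(0.5907830200195312, -0.34358322143554687, 99.21212768554688, 59.514488220214844, 6.196365833282471)
p [ 0.4191 -0.0427  0.2318] ROT deg [-0.02 -0.    0.3 ] then SHIFT cm [ 31.76 -13.89   3.18] | shift before rot [ 31.83 -13.73   3.18]
(0.59153955078125, -0.34603970336914064, 103.69064331054688, 62.793800354003906, 6.023133277893066)
```

View pics/w9.png

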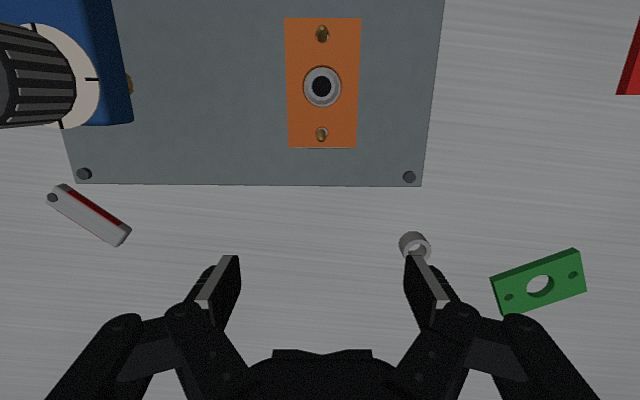

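View pics/s9.png

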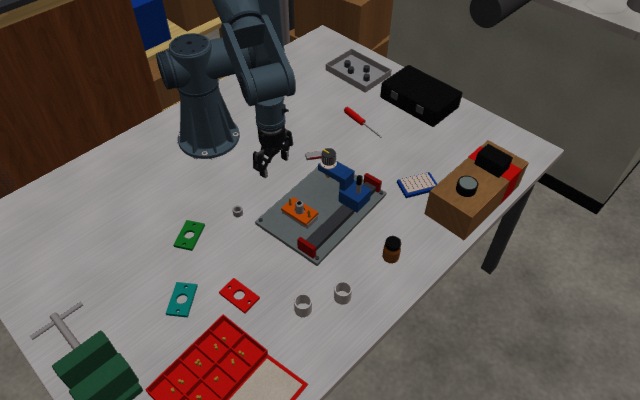

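Orange is seated on the pins at (322,86) with the boss and both pins poking through. Red hasn't moved.

Request:
{"fn": "move_arm", "kwargs": {"rows": "1.2 -0.5 0 0 0 0.2 0.88; 2.4 -1.05 0 0 0 0 0.88; 2.5 -1.1 0 0 0 0 0.88; 2.5 -1.1 0 0 0 0 0.88; 2.5 -1.1 0 0 0 0 0.88; 2.5 -1.1 0 0 0 0 0.88; 2.5 -1.1 0 0 0 0 0.88; 2.5 -1.1 0 0 0 0 0.88; 2.5 -1.1 0 0 0 0 0.88; 2.5 -1.1 0 0 0 0 0.88; 2.5 -1.1 0 0 0 0 0.88; 2.5 -1.1 0 0 0 0 0.88; 2.4 -1 0 0 0 0 0.88; 1.3 -0.45 1 0 0 0 0.88; 0 0 2 0 0 0 0.88; 0 0 2 0 0 0 0.88; 0 0 2 0 0 0 0.88; 0 0 0 0 0 0 0.88; 0 0 0 0 0 0 0.88"}}

```text
time_s: 16.65
eef_pos: [0.5923, -0.3493, 0.1612]
eef_rot: [0.0, 0.744, -0.669, -0.001]
wrist_force: [-0.2, 0.5, 0.5]
opening: 0.88
```

Run:
```python
from fit import *
st();c=snap('wrist','w10')
p=plate(c,'red',proj(c,[.5907,-.3437,.01])[0]);print(p); goal(p[0],p[1],.066,p[4])
```

```text
t 16.65 p [ 0.5923 -0.3493  0.1612] R [[0.106, -0.994, -0.001], [-0.994, -0.106, 0.001], [-0.001, 0.001, -1.0]] F [-0.2  0.5  0.5] op 0.88 q [-0.705  0.566  1.397 -0.     1.18   0.759]
(0.5914939575195313, -0.34363006591796874, 100.8201904296875, 59.68080139160156, 6.164113521575928)
p [ 0.5928 -0.3496  0.1624] ROT deg [-0.04 -0.04 -0.07] then SHIFT cm [-0.61  0.06  9.64] | shift before rot [-0.62  0.07  9.64]
```

View pics/w10.png

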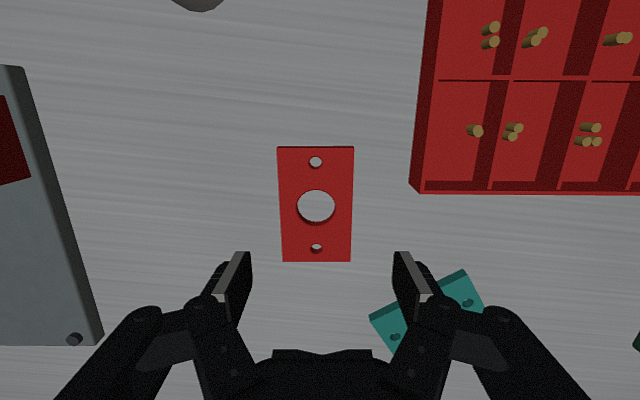

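Red is at (316,206) in the wrist view, and the tray and turquoise plate are outside the finger paths.

Request:
{"fn": "move_arm", "kwargs": {"rows": "-0.3 0.05 1 0 0 0 0.88; -0.3 0 2 0 0 0 0.88; 0 0 2 0 0 0 0.88; 0 0 2 0 0 0 0.88; 0 0 1.2 0 0 0 0.88; 0 0 0.8 0 0 0 0.88; 0 0 0.4 0 0 0 0.88; 0 0 0 0 0 0 0.88; 0 0 0 0 0 0 0.88; 0 0 0 0 0 0 0.8; 0 0 0 0 0 0 0.7; 0 0 0 0 0 0 0.6; 0 0 0 0 0 0 0.5; 0 0 0 0 0 0 0.4; 0 0 0 0 0 0 0.4; 0 0 0 0 0 0 0.4"}}

```text
time_s: 18.3
eef_pos: [0.5918, -0.3435, 0.0693]
eef_rot: [-0.0, 0.744, -0.668, 0.001]
wrist_force: [-1.3, -0.3, 5.1]
opening: 0.68
```

Run:
```python
from fit import *
st();c=snap('wrist','w11')
```

```text
t 18.3 p [ 0.5918 -0.3435  0.0693] R [[0.106, -0.994, 0.002], [-0.994, -0.106, -0.001], [0.001, -0.001, -1.0]] F [-1.3 -0.3  5.1] op 0.68 q [-0.699  0.682  1.429 -0.     1.029  0.765]
```

View pics/w11.png

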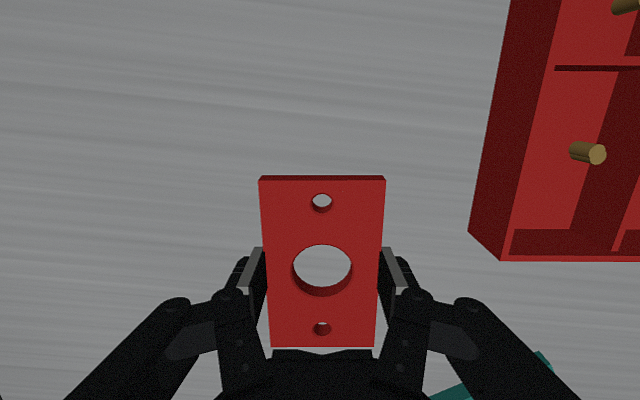

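Request:
{"fn": "move_arm", "kwargs": {"rows": "0 0 -0.5 0 0 0 0.4; 0 0 -1.5 0 0 0 0.4; 0 0 -3 0 0 0 0.4; 0 0 -3 0 0 0 0.4; 0 0 -3 0 0 0 0.4; 0 0 -3 0 0 0 0.4; -0.8 0.1 -2 0 0 0 0.4; -2 0.3 0 0 0 0 0.4; -2.8 0.4 0 0 0 0 0.4; -2.8 0.4 0 0 0 0 0.4; -2.8 0.4 0 0 0 0 0.4; -2.8 0.4 0 0 0 0 0.4; -2.8 0.4 0 0 0 0 0.4; -2.8 0.4 0 0 0 0 0.4; -2.8 0.4 0 0 0 0 0.4; -2.8 0.4 0 0 0 0 0.4; -2.8 0.4 0 0 0 0 0.4; -2.8 0.4 0 0 0 0 0.4; -1 0.23 0 0 0 0 0.4; 0 0 0 0 0 0 0.4"}}

```text
time_s: 20.35
eef_pos: [0.511, -0.0306, 0.2285]
eef_rot: [-0.0, 0.744, -0.668, 0.0]
wrist_force: [0.5, -1.0, -0.8]
opening: 0.684
```

Run:
```python
from fit import *
st();goal(.512,-.0322,.165,6.3)
```

```text
t 20.35 p [ 0.511  -0.0306  0.2285] R [[0.108, -0.994, 0.001], [-0.994, -0.108, -0.0], [0.0, -0.001, -1.0]] F [ 0.5 -1.  -0.8] op 0.684 q [-0.292  0.123  1.835 -0.     1.183  1.17 ]
p [ 0.511  -0.0306  0.2285] ROT deg [-0.03 -0.02 -0.08] then SHIFT cm [ 0.17 -0.08  6.35] | shift before rot [ 0.16 -0.08  6.35]
```

Request:
{"fn": "move_arm", "kwargs": {"rows": "0.17 -0.08 1 0 0 0 0.4; 0 0 1.5 0 0 0 0.4; 0 0 1.5 0 0 0 0.4; 0 0 1.5 0 0 0 0.4; 0 0 1 0 0 0 0.4; 0 0 0.8 0 0 0 0.4; 0 0 0.2 0 0 0 0.4; 0 0 0 0 0 0 0.4; 0 0 0 0 0 0 0.4; 0 0 0 0 0 0 0.4"}}

```text
time_s: 21.35
eef_pos: [0.5128, -0.0334, 0.1536]
eef_rot: [-0.0, 0.744, -0.668, 0.001]
wrist_force: [0.7, -0.8, -1.7]
opening: 0.684
```

Run:
```python
from fit import *
st();c=snap('wrist','w12');st()
i=c['color']
cv2.imwrite('pics/w12a.png',cv2.resize(i[140:355,255:395],None,fx=3.7,fy=3.7,interpolation=cv2.INTER_CUBIC)[:596])
```

```text
t 21.35 p [ 0.5128 -0.0334  0.1536] R [[0.106, -0.994, 0.001], [-0.994, -0.106, -0.0], [0.001, -0.001, -1.0]] F [ 0.7 -0.8 -1.7] op 0.684 q [-0.296  0.239  1.875 -0.     1.026  1.168]
t 21.4 p [ 0.5127 -0.0333  0.1535] R [[0.106, -0.994, 0.001], [-0.994, -0.106, -0.0], [0.0, -0.001, -1.0]] F [-0.5 -0.9 -1.3] op 0.683 q [-0.296  0.239  1.876 -0.     1.026  1.168]
```

View pics/w12a.png

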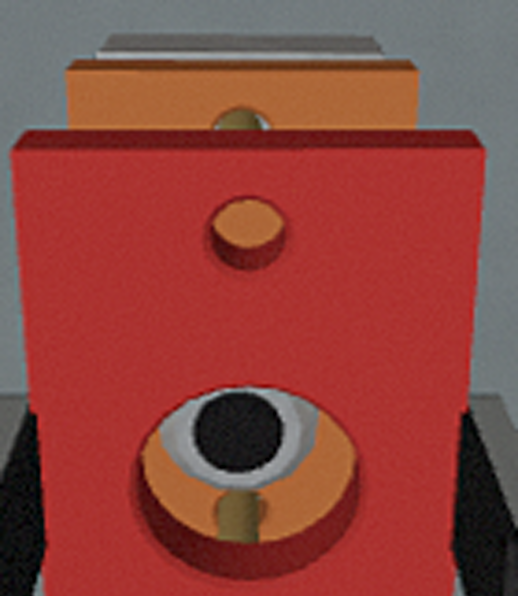

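Request:
{"fn": "move_arm", "kwargs": {"rows": "-0.12 0.09 0 0 0 -0.2 0.4; 0 0 0 0 0 0 0.4; 0 0 0.4 0 0 0 0.4; 0 0 0.4 0 0 0 0.4; 0 0 0.2 0 0 0 0.4; 0 0 0 0 0 0 0.4; 0 0 0 0 0 0 0.4"}}

```text
time_s: 22.1
eef_pos: [0.5112, -0.0322, 0.1427]
eef_rot: [0.0, 0.745, -0.667, -0.0]
wrist_force: [-0.5, 0.2, -2.0]
opening: 0.679
```

Run:
```python
from fit import *
st();c=snap('wrist','w13');st()
i=c['color']
cv2.imwrite('pics/w13a.png',cv2.resize(i[140:355,255:395],None,fx=3.7,fy=3.7,interpolation=cv2.INTER_CUBIC)[:596])
```

```text
t 22.1 p [ 0.5112 -0.0322  0.1427] R [[0.11, -0.994, -0.0], [-0.994, -0.11, 0.0], [-0.0, 0.0, -1.0]] F [-0.5  0.2 -2. ] op 0.679 q [-0.295  0.255  1.883 -0.     1.004  1.166]
t 22.15 p [ 0.5113 -0.0322  0.1429] R [[0.11, -0.994, -0.0], [-0.994, -0.11, 0.0], [-0.0, 0.0, -1.0]] F [ 0.3  0.4 -1.5] op 0.685 q [-0.295  0.255  1.883  0.     1.004  1.166]
```

View pics/w13a.png

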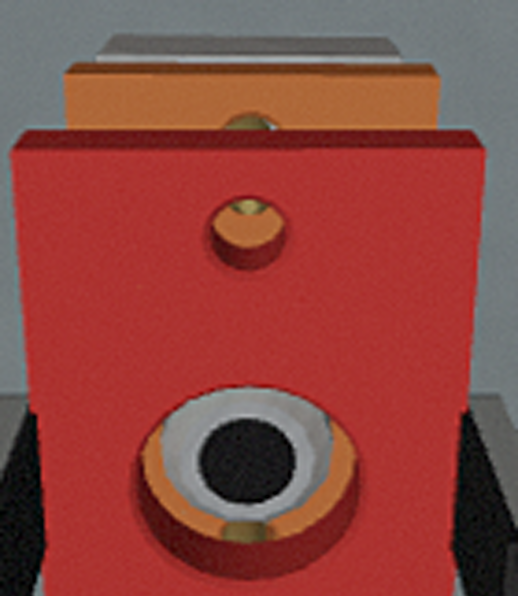

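Run:
```python
from fit import *
c=snap('wrist'); o=st(); e=o['eef_pos']
s=3.7
Z=lambda u,v:(255+u/s,140+v/s)
zt=e[2]-.060
A=onz(c,*Z(247,578),zt);B=onz(c,*Z(247,386),zt);print('hole mid',(A+B)/2)
print('small hole-38',onz(c,*Z(248,234),zt)-[.0378,.0042,0],'edge-50',onz(c,*Z(249,149),zt)-[.0497,.0055,0],'underrim+16',onz(c,*Z(247,542),zt-.01)+[.0159,.0018,0],'underedge',onz(c,*Z(249,132),zt-.01)-[.0497,.0055,0])
print('boss',onz(c,*Z(246,461),.077),'orange edge',onz(c,*Z(252,75),.045)-[.0497,.0055,0],'nestedge',onz(c,*Z(250,62),.035)-[.0517,.0057,0])
```

```text
t 22.2 p [ 0.5114 -0.0322  0.143 ] R [[0.11, -0.994, 0.0], [-0.994, -0.11, -0.0], [0.0, -0.0, -1.0]] F [ 0.5 -0.1 -1. ] op 0.679 q [-0.295  0.255  1.883  0.     1.004  1.166]
hole mid [ 0.51077438 -0.03174539  0.0829597 ]
small hole-38 [ 0.51056897 -0.03195442  0.0829597 ] edge-50 [ 0.51003293 -0.03213194  0.0829597 ] underrim+16 [ 0.50994925 -0.03178159  0.0729597 ] underedge [ 0.50961325 -0.03219876  0.0729597 ]
boss [ 0.51095023 -0.03158042  0.077     ] orange edge [ 0.51165356 -0.0325119   0.045     ] nestedge [ 0.50975849 -0.03240933  0.035     ]
```

Request:
{"fn": "move_arm", "kwargs": {"rows": "0 -0.05 0.2 0 0 0 0.4; 0 0 0.4 0 0 0 0.4; 0 0 0.4 0 0 0 0.4; 0 0 0.4 0 0 0 0.4; 0 0 0.4 0 0 0 0.4; 0 0 0.4 0 0 0 0.4; 0 0 0 0 0 0 0.4; 0 0 0 0 0 0 0.4"}}

```text
time_s: 23.0
eef_pos: [0.5117, -0.0321, 0.1208]
eef_rot: [0.0, 0.745, -0.667, -0.0]
wrist_force: [0.0, 0.3, -2.3]
opening: 0.682
```

Request:
{"fn": "move_arm", "kwargs": {"rows": "0 0 0.3 0 0 0 0.4; 0 0 0.2 0 0 0 0.4; 0 0 0.1 0 0 0 0.4; 0 0 0.1 0 0 0 0.4; 0 0 0 0 0 0 0.4"}}

```text
time_s: 23.5
eef_pos: [0.5118, -0.0322, 0.1143]
eef_rot: [0.0, 0.745, -0.667, -0.0]
wrist_force: [-3.1, 0.2, 3.3]
opening: 0.679
```

Contact is at the expected height. I'll press slightly and release.

Request:
{"fn": "move_arm", "kwargs": {"rows": "0 0 0.1 0 0 0 0.4; 0 0 0 0 0 0 0.4; 0 0 0 0 0 0 0.72; 0 0 0 0 0 0 0.76; 0 0 0 0 0 0 0.82; 0 0 0 0 0 0 0.9; 0 0 0 0 0 0 0.9; 0 0 -0.5 0 0 0 0.9; 0 0 -1.5 0 0 0 0.9; 0 0 -2.5 0 0 0 0.9; 0 0 -3 0 0 0 0.9; 0 0 -3 0 0 0 0.9; 0 0 -1 0 0 0 0.9; 0 1 -0.5 0 0 0 1; 0 2 0 0 0 0 1; 0 2.5 0 0 0 0 1; 0 2.5 0 0 0 0 1; 0 1.5 0 0 0 0 1; 0 0 0 0 0 0 1; 0 0 0 0 0 0 1"}}

```text
time_s: 25.5
eef_pos: [0.4169, -0.0425, 0.2322]
eef_rot: [0.0, 0.745, -0.667, -0.0]
wrist_force: [0.6, 0.1, -0.3]
opening: 1.004
```

Run:
```python
from fit import *
st();c=snap('wrist','w14');s=snap('scene');t=snap('top','t14')
cv2.imwrite('pics/w14a.png',cv2.resize(c['color'][0:160,270:390],None,fx=3.7,fy=3.7,interpolation=cv2.INTER_CUBIC)[:596])
cv2.imwrite('pics/s14.png',cv2.resize(s['color'][130:270,240:400],None,fx=4,fy=4,interpolation=cv2.INTER_CUBIC))
```

```text
t 25.5 p [ 0.4169 -0.0425  0.2322] R [[0.109, -0.994, -0.001], [-0.994, -0.109, 0.0], [-0.001, 0.001, -1.0]] F [ 0.6  0.1 -0.3] op 1.004 q [-0.387 -0.099  2.051  0.     1.19   1.075]
```

View pics/w14a.png

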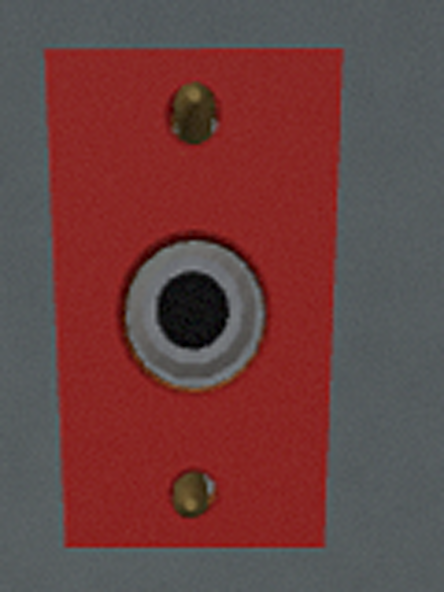

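View pics/s14.png

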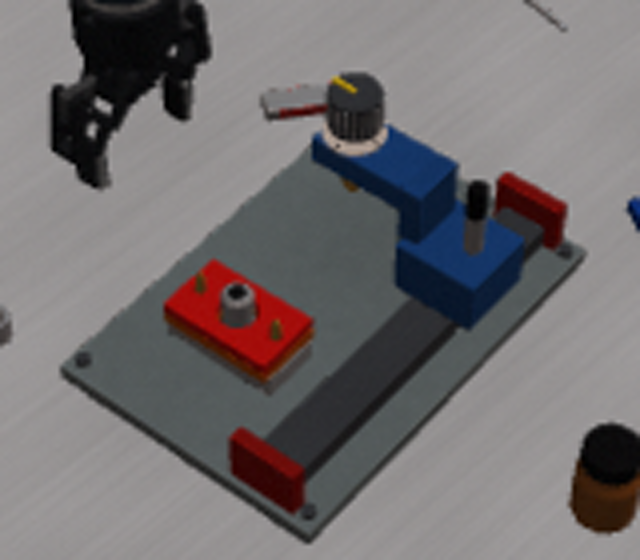

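View pics/t14.png

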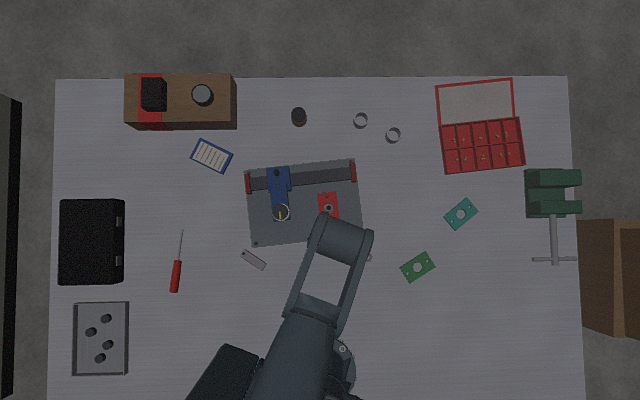

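Both plates sit flush, with the boss and pins through red. No black plate shows in any view. Next is the head's handle post.

Run:
```python
from fit import *
t=snap('top');s=snap('scene')
F=np.array([.511,-.0318,0]);Rz=R.from_euler('z',6.1,degrees=True).as_matrix()
for q in (0,.01,.02,.03):
    W=[Rz@np.array(a)+F for a in [(.117,.16-q,.154),(0,.16-q,.183)]]
    print(q,'handle,knob top',np.round(proj(t,W),1).tolist(),'scene',np.round(proj(s,W),1).tolist())
cv2.imwrite('pics/tz.png',cv2.resize(t['color'][155:235,240:310],None,fx=7,fy=7,interpolation=cv2.INTER_CUBIC))
cv2.imwrite('pics/sz.png',cv2.resize(s['color'][140:220,310:400],None,fx=7,fy=7,interpolation=cv2.INTER_CUBIC))
```

```text
0 handle,knob top [[269.1, 172.7], [272.8, 212.3]] scene [[362.7, 172.7], [331.9, 148.9]]
0.01 handle,knob top [[272.5, 172.3], [276.3, 211.9]] scene [[360.8, 174.6], [329.9, 150.6]]
0.02 handle,knob top [[276.0, 171.9], [279.9, 211.5]] scene [[358.8, 176.5], [327.9, 152.4]]
0.03 handle,knob top [[279.4, 171.5], [283.4, 211.0]] scene [[356.9, 178.4], [325.9, 154.2]]
```

View pics/tz.png

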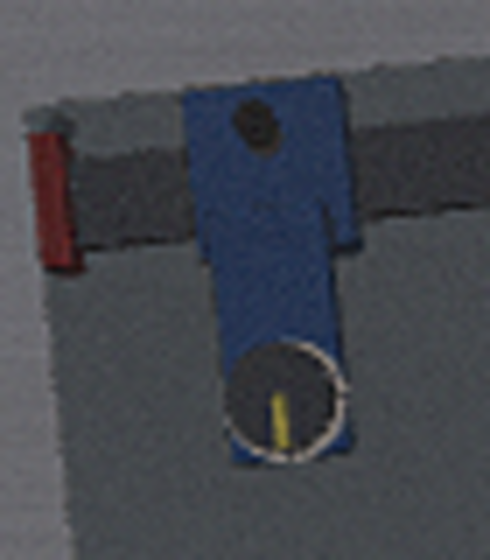

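View pics/sz.png

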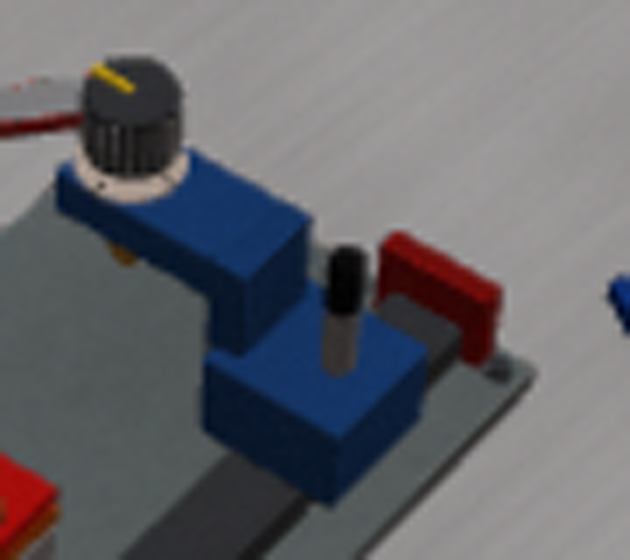

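Run:
```python
from fit import *
s=snap('scene')
F=np.array([.511,-.0318,0]);Rz=R.from_euler('z',6.1,degrees=True).as_matrix();q=.0195
for x in (.05,.06,.07,.08,.09,.1):
    print(x,np.round(proj(s,[Rz@np.array((x,.16-q+d,.138))+F for d in(-.025,.025)]),1).tolist())
print(Rz@np.array((.117,.16-q,.14))+F)
goal(*(Rz@np.array((.117,.16-q,.25))+F),6.1)
```

```text
0.05 [[335.7, 174.8], [345.6, 165.6]]
0.06 [[338.4, 176.2], [348.2, 167.0]]
0.07 [[341.0, 177.7], [350.8, 168.5]]
0.08 [[343.7, 179.3], [353.5, 170.0]]
0.09 [[346.4, 180.8], [356.2, 171.4]]
0.1 [[349.1, 182.3], [358.8, 172.9]]
[0.61240744 0.12033738 0.14      ]
p [ 0.4177 -0.0425  0.2327] ROT deg [0.01 0.01 0.22] then SHIFT cm [-14.12 -21.09  -1.73] | shift before rot [-14.04 -21.15  -1.73]
```

Request:
{"fn": "move_arm", "kwargs": {"rows": "0 -1 -3 0 0 0.2 0.6; 0 -2 -2.5 0 0 0 0.6; 0 -3 0 0 0 0 0.6; 0 -3 0 0 0 0 0.6; 0 -3 0 0 0 0 0.6; 0 -3 0 0 0 0 0.6; 0 -3 0 0 0 0 0.6; 0 -3 0 0 0 0 0.6; -2 -0.1 0 0 0 0 0.6; -3 0 0 0 0 0 0.6; -3 0 0 0 0 0 0.6; -3 0 0 0 0 0 0.6; -2 0 0 0 0 0 0.6; -1.1 0 2 0 0 0 0.6; 0 0 1.8 0 0 0 0.6; 0 0 0 0 0 0 0.6; 0 0 0 0 0 0 0.6; 0 0 0 0 0 0 0.6"}}

```text
time_s: 27.6
eef_pos: [0.6129, 0.1198, 0.251]
eef_rot: [-0.001, 0.744, -0.669, 0.001]
wrist_force: [0.3, -0.1, -0.2]
opening: 0.603
```

Run:
```python
from fit import *
st(); c=snap('wrist','w15'); goal(.6124,.1203,.188,6.1)
print(proj(c,[[.6124,.1203,.154]]))
s=snap('scene');cv2.imwrite('pics/s15.png',cv2.resize(s['color'][100:240,290:450],None,fx=4,fy=4,interpolation=cv2.INTER_CUBIC))
```

```text
t 27.6 p [0.6129 0.1198 0.251 ] R [[0.106, -0.994, 0.002], [-0.994, -0.106, -0.0], [0.0, -0.002, -1.0]] F [ 0.3 -0.1 -0.2] op 0.603 q [ 0.003  0.336  1.526 -0.     1.278  1.468]
p [0.6129 0.1198 0.2511] ROT deg [-0.11 -0.01 -0.03] then SHIFT cm [-0.06  0.05  6.31] | shift before rot [-0.06  0.06  6.31]
[[321.72232267 238.57981483]]
```

View pics/w15.png

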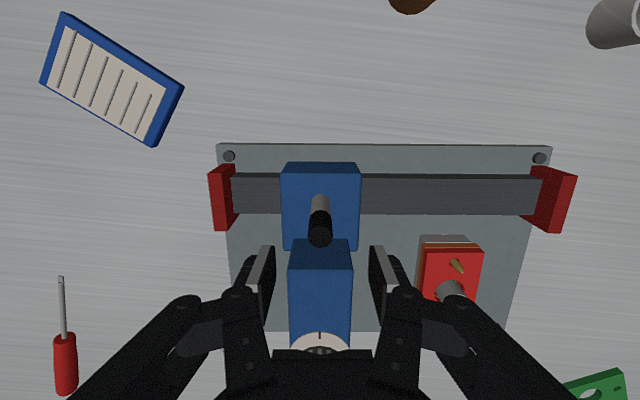

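View pics/s15.png

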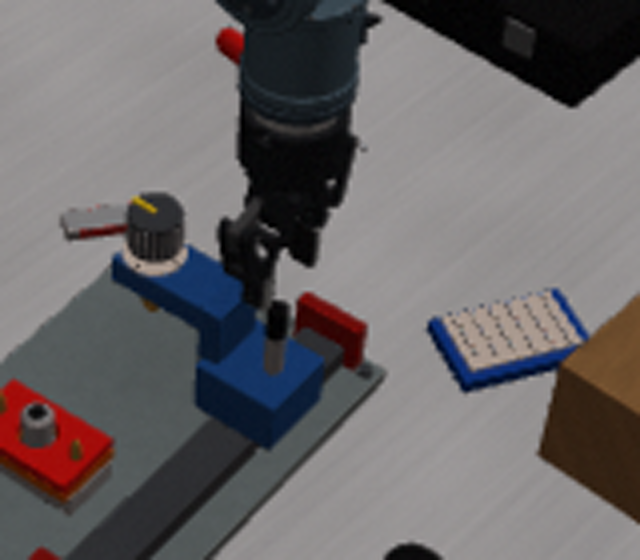

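Request:
{"fn": "move_arm", "kwargs": {"rows": "-0.06 0.05 1.5 0 0 0 0.6; 0 0 2 0 0 0 0.6; 0 0 1.8 0 0 0 0.6; 0 0 0.9 0 0 0 0.6; 0 0 0 0 0 0 0.4; 0 0 0 0 0 0 0.2; 0 0 0 0 0 0 0.1; 0 0 0 0 0 0 0.1; 0 0 0 0 0 0 0.1; 0 0 0 0 0 0 0.1"}}

```text
time_s: 28.7
eef_pos: [0.6121, 0.1207, 0.1888]
eef_rot: [-0.001, 0.744, -0.668, 0.001]
wrist_force: [-0.7, 0.6, 3.6]
opening: 0.171
```

Request:
{"fn": "move_arm", "kwargs": {"rows": "0.4 0 0 0 0 0 0.1; 0.9 0 0 0 0 0 0.1; 1 0 0 0 0 0 0.1; 1 0 0 0 0 0 0.1; 1 0 0 0 0 0 0.1; 1 0 0 0 0 0 0.1; 1 0 0 0 0 0 0.1; 1 0 0 0 0 0 0.1; 1 0 0 0 0 0 0.1; 1 0 0 0 0 0 0.1; 1 0 0 0 0 0 0.1; 1 0 0 0 0 0 0.1; 1 0 0 0 0 0 0.1; 0.8 0 0 0 0 0 0.1; 0.5 0 0 0 0 0 0.1; 0.3 0 0 0 0 0 0.1; 0 0 0 0 0 0 0.1; 0 0 0 0 0 0 0.1"}}

```text
time_s: 30.5
eef_pos: [0.6261, -0.0182, 0.1888]
eef_rot: [0.0, 0.744, -0.669, -0.0]
wrist_force: [-5.8, 0.3, 7.8]
opening: 0.167
```

Request:
{"fn": "move_arm", "kwargs": {"rows": "0.2 0 0 0 0 0 0.1; 0.2 0 0 0 0 0 0.1; 0.1 0 0 0 0 0 0.1; 0 0 0 0 0 0 0.1; 0 0 0 0 0 0 0.1"}}

```text
time_s: 31.0
eef_pos: [0.6264, -0.0208, 0.1888]
eef_rot: [-0.001, 0.744, -0.668, -0.001]
wrist_force: [-6.3, 9.6, 8.9]
opening: 0.172
```

Request:
{"fn": "move_arm", "kwargs": {"rows": "0.2 0 0 0 0 0 0.1; 0 0 0 0 0 0 0.1; 0 0 0 0 0 0 0.1"}}

```text
time_s: 31.3
eef_pos: [0.6264, -0.021, 0.1888]
eef_rot: [-0.002, 0.744, -0.668, -0.003]
wrist_force: [-6.0, 16.1, 11.7]
opening: 0.172
```

Run:
```python
from fit import *
st(); t=snap('top')
s=snap('scene');cv2.imwrite('pics/s16.png',cv2.resize(s['color'][130:270,240:400],None,fx=4,fy=4,interpolation=cv2.INTER_CUBIC))
F=np.array([.511,-.0318,0]);Rz=R.from_euler('z',6.1,degrees=True).as_matrix()
print(proj(s,F+[0,0,.183]))
```

```text
t 31.3 p [ 0.6264 -0.021   0.1888] R [[0.108, -0.994, -0.002], [-0.994, -0.108, 0.006], [-0.006, 0.001, -1.0]] F [-6.  16.1 11.7] op 0.172 q [-0.225  0.413  1.559  0.006  1.172  1.236]
[[298.15698793 178.68280493]]
```

View pics/s16.png

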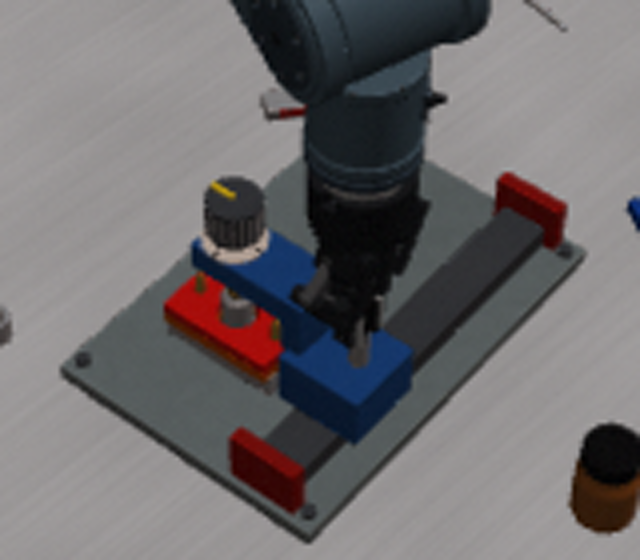

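The head is at its stop: force rises with no motion, and the knob projects right over the boss. I'm releasing and going up.

Request:
{"fn": "move_arm", "kwargs": {"rows": "-0.2 0 0 0 0 0 0.1; -0.15 0 0 0 0 0 0.1; 0 0 0 0 0 0 0.3; 0 0 0 0 0 0 0.5; 0 0 0 0 0 0 0.5; 0 0 0 0 0 0 0.5; 0 0 -1 0 0 0 0.5; 0 0 -2.5 0 0 0 0.6; 0 0 -3 0 0 0 0.7; 0 0 -2.5 0 0 0 0.8; 0 0.5 -1 0 0 0 0.8; 0 1.5 0 0 0 0 0.8; 0 2 0 0 0 0 0.8; 0 2.5 0 0 0 0 0.8; 0 2.5 0 0 0 0 0.8; 0 2.5 0 0 0 0 0.8; 0 2.5 0 0 0 0 0.8; 0 2.5 0 0 0 0 0.8; 0 0.5 0 0 0 0 0.8; 0 0 0 0 0 0 0.8"}}

```text
time_s: 33.4
eef_pos: [0.4573, -0.0392, 0.2879]
eef_rot: [-0.0, 0.743, -0.669, 0.0]
wrist_force: [0.9, -0.3, 0.2]
opening: 0.802
```

Run:
```python
from fit import *
st(); c=snap('wrist','w17'); goal(.511,-.032,.26,6.1); print(proj(c,[[.511,-.032,.183]]))
```

```text
t 33.4 p [ 0.4573 -0.0392  0.2879] R [[0.106, -0.994, 0.001], [-0.994, -0.106, -0.0], [0.0, -0.001, -1.0]] F [ 0.9 -0.3  0.2] op 0.802 q [-0.345 -0.071  1.905  0.     1.307  1.12 ]
p [ 0.4581 -0.0392  0.2881] ROT deg [-0.06 -0.02 -0.03] then SHIFT cm [-0.16 -5.34  2.81] | shift before rot [-0.16 -5.34  2.81]
[[320.09835111 151.7834701 ]]
```

View pics/w17.png

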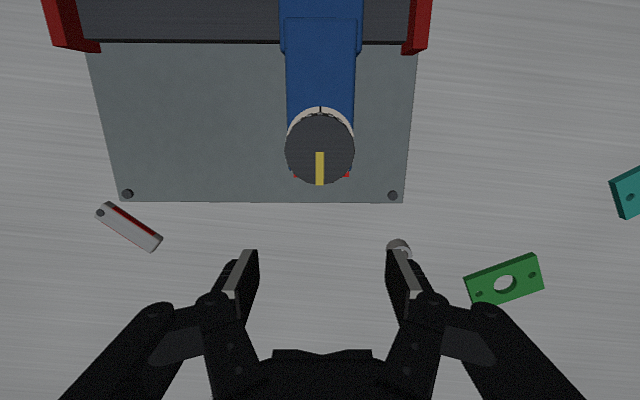

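Request:
{"fn": "move_arm", "kwargs": {"rows": "-0.06 -1.7 0 0 0 0 0.8; -0.05 -1.8 0 0 0 0 0.8; -0.05 -1.8 0 0 0 0 0.8; 0 0 0 0 0 -8.5 0.8; 0 0 0 0 0 -8.5 0.8; 0 0 0 0 0 -8.5 0.8; 0 0 0 0 0 -8.5 0.8; 0 0 0 0 0 -8.5 0.8; 0 0 0 0 0 -8.5 0.8; 0 0 0 0 0 -8.5 0.8; 0 0 0 0 0 -8.5 0.8; 0 0 0 0 0 -8.5 0.8; 0 0 0 0 0 -8.5 0.8; 0 0 0 0 0 -8.5 0.8; 0 0 0 0 0 -8.5 0.8; 0 0 0 0 0 -8.5 0.8; 0 0 0 0 0 -8.5 0.8; 0 0 0 0 0 -8.5 0.8; 0 0 0 0 0 -8.5 0.8; 0 0 0 0 0 -8.5 0.8"}}

```text
time_s: 35.45
eef_pos: [0.5113, -0.0318, 0.2876]
eef_rot: [-0.0, 0.862, 0.507, 0.0]
wrist_force: [-0.6, 0.4, 0.1]
opening: 0.799
```

Request:
{"fn": "move_arm", "kwargs": {"rows": "0 0 0 0 0 -8.5 0.8; 0 0 0 0 0 -8.5 0.8; 0 0 0 0 0 -8.5 0.8; 0 0 0 0 0 -8.5 0.8; 0 0 0 0 0 -8.5 0.8; 0 0 0 0 0 -8.5 0.8; 0 0 0 0 0 -8.5 0.8; 0 0 0 0 0 -8.5 0.8; 0 0 0 0 0 -8.5 0.8; 0 0 0 0 0 -8.5 0.8; 0 0 0 0 0 -5 0.8; 0 0 0 0 0 0 0.8; 0 0 0 0 0 0 0.8"}}

```text
time_s: 36.75
eef_pos: [0.5109, -0.0318, 0.2877]
eef_rot: [-0.0, 0.255, 0.967, 0.0]
wrist_force: [-0.2, 0.6, -0.2]
opening: 0.799
```

Run:
```python
from fit import *
o=st(); Rm=R.from_quat(np.roll(o['eef_rot'],-1)).as_matrix()
d=np.array([.511,-.032,.2215])-o['eef_pos']; print(Rm.T@d*100)
```

```text
t 36.75 p [ 0.5109 -0.0318  0.2877] R [[-0.87, 0.493, -0.0], [0.493, 0.87, 0.0], [0.0, 0.0, -1.0]] F [-0.2  0.6 -0.2] op 0.799 q [-0.295  0.055  1.781  0.     1.307 -2.921]
[-0.01987863 -0.00868211  6.61737302]
```

Request:
{"fn": "move_arm", "kwargs": {"rows": "0 0 1 0 0 -4.5 0.8; 0 0 2 0 0 0 0.8; 0 0 2 0 0 0 0.75; 0 0 1 0 0 0 0.75; 0 0 0.6 0 0 0 0.75; 0 0 0 0 0 0 0.75; 0 0 0 0 0 0 0.6; 0 0 0 0 0 0 0.4; 0 0 0 0 0 0 0.3; 0 0 0 0 0 0 0.3; 0 0 0 0 0 0 0.3; 0 0 0 0 0 0 0.3"}}

```text
time_s: 37.95
eef_pos: [0.5106, -0.0319, 0.2232]
eef_rot: [0.001, 0.216, 0.976, -0.0]
wrist_force: [-2.8, 1.0, 5.4]
opening: 0.495
```

Run:
```python
from fit import *
o=st(); print(o['torque'])
c=snap('wrist','w18')
s=snap('scene');cv2.imwrite('pics/s18.png',cv2.resize(s['color'][110:250,230:390],None,fx=4,fy=4,interpolation=cv2.INTER_CUBIC))
```

```text
t 37.95 p [ 0.5106 -0.0319  0.2232] R [[-0.907, 0.421, 0.001], [0.421, 0.907, -0.0], [-0.001, 0.0, -1.0]] F [-2.8  1.   5.4] op 0.495 q [-0.295  0.129  1.84   0.     1.171 -3.002]
[0.13302474 0.48444418 0.01152529]
```

View pics/w18.png

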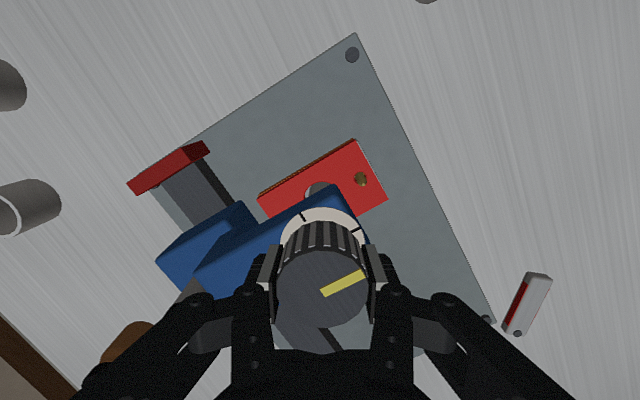

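View pics/s18.png

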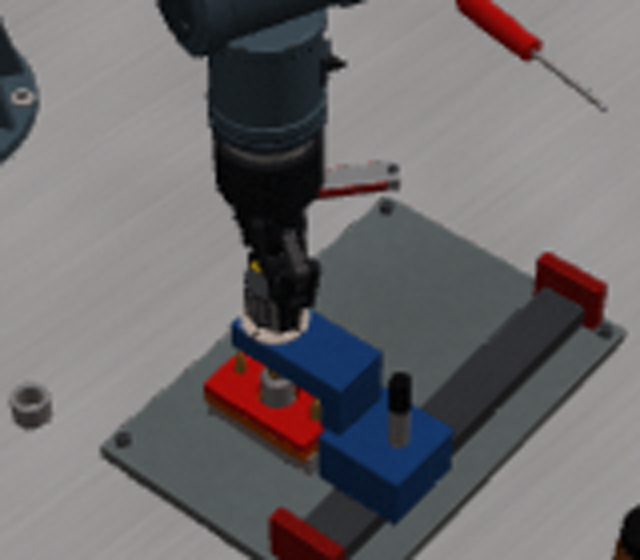

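Request:
{"fn": "move_arm", "kwargs": {"rows": "0 0 0.005 0 0 8.5 0.3; 0 0 0.005 0 0 8.5 0.3; 0 0 0.005 0 0 8.5 0.3; 0 0 0.005 0 0 8.5 0.3; 0 0 0.005 0 0 8.5 0.3; 0 0 0.005 0 0 8.5 0.3; 0 0 0.005 0 0 8.5 0.3; 0 0 0.005 0 0 8.5 0.3; 0 0 0.005 0 0 8.5 0.3; 0 0 0.005 0 0 8.5 0.3; 0 0 0.005 0 0 8.5 0.3; 0 0 0.005 0 0 8.5 0.3; 0 0 0.005 0 0 8.5 0.3; 0 0 0.005 0 0 8.5 0.3; 0 0 0.005 0 0 8.5 0.3; 0 0 0.005 0 0 8.5 0.3; 0 0 0.005 0 0 8.5 0.3; 0 0 0.005 0 0 8.5 0.3; 0 0 0.005 0 0 8.5 0.3; 0 0 0.005 0 0 8.5 0.3"}}

```text
time_s: 40.05
eef_pos: [0.5104, -0.0321, 0.2222]
eef_rot: [0.0, 0.991, -0.133, 0.0]
wrist_force: [-2.6, 0.2, 7.0]
opening: 0.499
```

Request:
{"fn": "move_arm", "kwargs": {"rows": "0 0 0 0 0 6 0.3; 0 0 0 0 0 0 0.3; 0 0 0 0 0 0 0.3; 0 0 0 0 0 0 0.3"}}

```text
time_s: 40.45
eef_pos: [0.5104, -0.0321, 0.2222]
eef_rot: [0.0, 0.983, -0.181, 0.0]
wrist_force: [-3.0, 0.6, 6.6]
opening: 0.497
```

Run:
```python
from fit import *
o=st(); print(o['torque'])
c=snap('wrist','w19')
s=snap('scene');cv2.imwrite('pics/s19.png',cv2.resize(s['color'][110:250,230:390],None,fx=4,fy=4,interpolation=cv2.INTER_CUBIC))
```

```text
t 40.45 p [ 0.5104 -0.0321  0.2222] R [[0.934, -0.357, 0.001], [-0.357, -0.934, -0.001], [0.001, 0.0, -1.0]] F [-3.   0.6  6.6] op 0.497 q [-0.295  0.131  1.841 -0.     1.169  0.07 ]
[ 0.182747    0.92239499 -0.04961048]
```

View pics/w19.png

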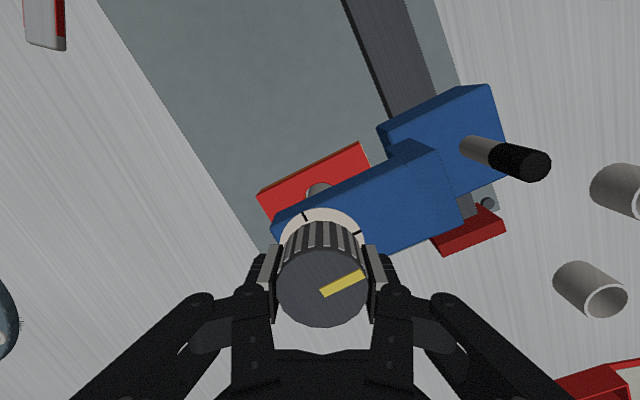

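View pics/s19.png

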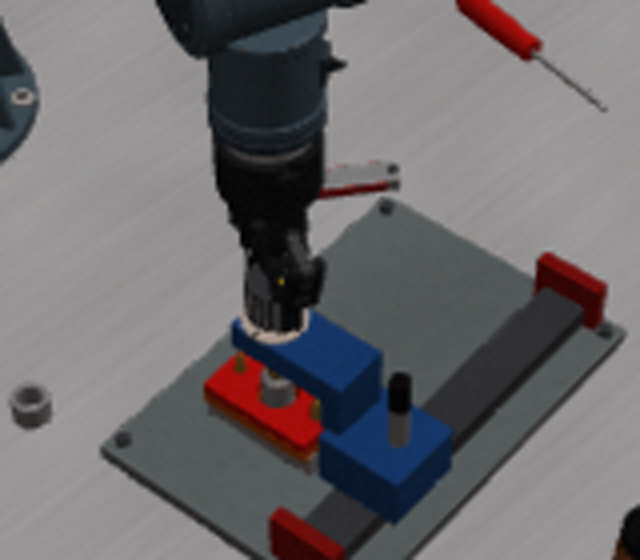

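Stripe is still at (343,283) in the gripper frame, so no slip, and the tap is at about 3.07 rad. Next, a quarter back, hold, then half forward.

Request:
{"fn": "move_arm", "kwargs": {"rows": "0 0 -0.005 0 0 -8.5 0.3; 0 0 -0.005 0 0 -8.5 0.3; 0 0 -0.005 0 0 -8.5 0.3; 0 0 -0.005 0 0 -8.5 0.3; 0 0 -0.005 0 0 -8.5 0.3; 0 0 -0.005 0 0 -8.5 0.3; 0 0 -0.005 0 0 -8.5 0.3; 0 0 -0.005 0 0 -8.5 0.3; 0 0 -0.005 0 0 -8.5 0.3; 0 0 -0.005 0 0 -8.5 0.3; 0 0 0 0 0 -3 0.3; 0 0 0 0 0 0 0.3; 0 0 0 0 0 0 0.3; 0 0 0 0 0 0 0.3; 0 0 0 0 0 0 0.3"}}

```text
time_s: 42.05
eef_pos: [0.5106, -0.0321, 0.2227]
eef_rot: [0.001, 0.833, 0.553, 0.0]
wrist_force: [-1.2, 0.5, 6.0]
opening: 0.497
```

Run:
```python
from fit import *
o=st()
c=snap('wrist','w20')
```

```text
t 42.05 p [ 0.5106 -0.0321  0.2227] R [[0.389, 0.921, 0.001], [0.921, -0.389, -0.001], [-0.0, 0.002, -1.0]] F [-1.2  0.5  6. ] op 0.497 q [-0.295  0.13   1.84  -0.     1.17  -1.466]
```

View pics/w20.png

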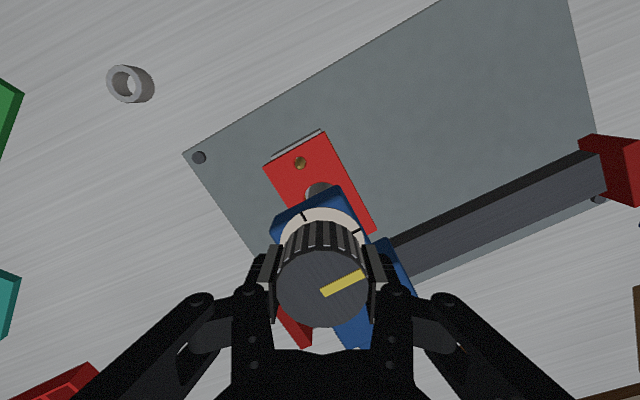

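No slip; tap is at about 1.54.

Request:
{"fn": "move_arm", "kwargs": {"rows": "0 0 0.005 0 0 8.5 0.3; 0 0 0.005 0 0 8.5 0.3; 0 0 0.005 0 0 8.5 0.3; 0 0 0.005 0 0 8.5 0.3; 0 0 0.005 0 0 8.5 0.3; 0 0 0.005 0 0 8.5 0.3; 0 0 0.005 0 0 8.5 0.3; 0 0 0.005 0 0 8.5 0.3; 0 0 0.005 0 0 8.5 0.3; 0 0 0.005 0 0 8.5 0.3; 0 0 0.005 0 0 8.5 0.3; 0 0 0.005 0 0 8.5 0.3; 0 0 0.005 0 0 8.5 0.3; 0 0 0.005 0 0 8.5 0.3; 0 0 0.005 0 0 8.5 0.3; 0 0 0.005 0 0 8.5 0.3; 0 0 0.005 0 0 8.5 0.3; 0 0 0.005 0 0 8.5 0.3; 0 0 0.005 0 0 8.5 0.3; 0 0 0.005 0 0 8.5 0.3"}}

```text
time_s: 44.1
eef_pos: [0.5104, -0.0319, 0.2217]
eef_rot: [0.0, -0.621, 0.784, -0.0]
wrist_force: [-3.3, 1.6, 7.2]
opening: 0.498
```

Request:
{"fn": "move_arm", "kwargs": {"rows": "0 0 0 0 0 6 0.3; 0 0 0 0 0 0 0.3; 0 0 0 0 0 0 0.3; 0 0 0 0 0 0 0.3"}}

```text
time_s: 44.5
eef_pos: [0.5104, -0.032, 0.2217]
eef_rot: [0.0, -0.581, 0.814, -0.0]
wrist_force: [-4.5, 1.1, 6.7]
opening: 0.499
```

Run:
```python
from fit import *
o=st()
c=snap('wrist','w21')
```

```text
t 44.5 p [ 0.5104 -0.032   0.2217] R [[-0.324, -0.946, 0.001], [-0.946, 0.324, -0.0], [-0.0, -0.001, -1.0]] F [-4.5  1.1  6.7] op 0.499 q [-0.295  0.131  1.841  0.     1.168  1.606]
```

View pics/w21.png

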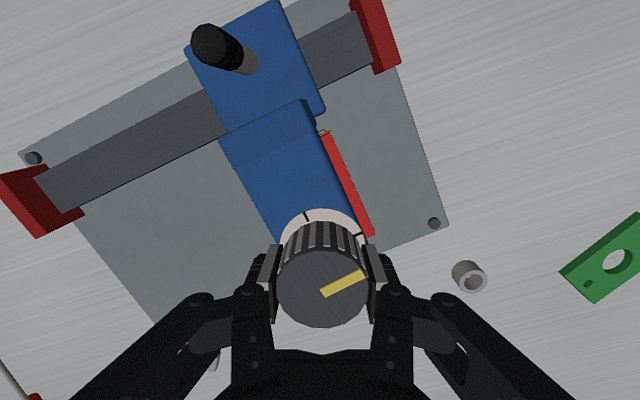

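Request:
{"fn": "move_arm", "kwargs": {"rows": "0 0 -0.005 0 0 -8.5 0.3; 0 0 -0.005 0 0 -8.5 0.3; 0 0 -0.005 0 0 -8.5 0.3; 0 0 -0.005 0 0 -8.5 0.3; 0 0 -0.005 0 0 -8.5 0.3; 0 0 -0.005 0 0 -8.5 0.3; 0 0 -0.005 0 0 -8.5 0.3; 0 0 -0.005 0 0 -8.5 0.3; 0 0 -0.005 0 0 -8.5 0.3; 0 0 -0.005 0 0 -8.5 0.3; 0 0 0 0 0 -3 0.3; 0 0 0 0 0 0 0.3; 0 0 0 0 0 0 0.3; 0 0 0 0 0 0 0.3; 0 0 0 0 0 0 0.3"}}

```text
time_s: 46.05
eef_pos: [0.5104, -0.0321, 0.2222]
eef_rot: [0.0, 0.983, -0.181, 0.0]
wrist_force: [-3.4, -0.0, 6.7]
opening: 0.497
```

Run:
```python
from fit import *
o=st()
c=snap('wrist','w22')
```

```text
t 46.05 p [ 0.5104 -0.0321  0.2222] R [[0.934, -0.357, 0.001], [-0.357, -0.934, -0.001], [0.001, 0.0, -1.0]] F [-3.4 -0.   6.7] op 0.497 q [-0.295  0.131  1.841 -0.     1.169  0.07 ]
```

View pics/w22.png

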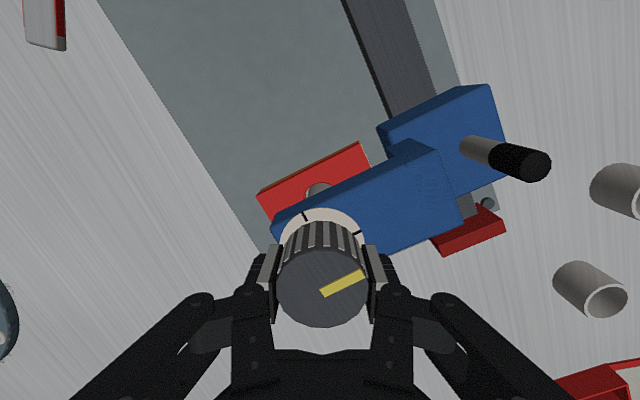

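Tap is at about 3.07, no slip. Now the last forward turn to depth, keeping joint 6 within its range.

Request:
{"fn": "move_arm", "kwargs": {"rows": "0 0 0.005 0 0 8.5 0.3; 0 0 0.005 0 0 8.5 0.3; 0 0 0.005 0 0 8.5 0.3; 0 0 0.005 0 0 8.5 0.3; 0 0 0.005 0 0 8.5 0.3; 0 0 0.005 0 0 8.5 0.3; 0 0 0.005 0 0 8.5 0.3; 0 0 0.005 0 0 8.5 0.3; 0 0 0.005 0 0 8.5 0.3; 0 0 0.005 0 0 8.5 0.3; 0 0 0.005 0 0 8.5 0.3; 0 0 0.005 0 0 8.5 0.3; 0 0 0.005 0 0 8.5 0.3; 0 0 0.005 0 0 8.5 0.3; 0 0 0.005 0 0 8.5 0.3; 0 0 0.005 0 0 8.5 0.3; 0 0 0.005 0 0 8.5 0.3; 0 0 0.005 0 0 8.5 0.3; 0 0 0.005 0 0 8.5 0.3; 0 0 0.005 0 0 6 0.3"}}

```text
time_s: 48.1
eef_pos: [0.5106, -0.0319, 0.2212]
eef_rot: [0.001, 0.076, 0.997, -0.0]
wrist_force: [-4.1, 1.6, 7.0]
opening: 0.499
```

Request:
{"fn": "move_arm", "kwargs": {"rows": "0 0 0 0 0 2 0.3; 0 0 0 0 0 0 0.3; 0 0 0 0 0 0 0.3; 0 0 0 0 0 0 0.3"}}

```text
time_s: 48.5
eef_pos: [0.5106, -0.0319, 0.2212]
eef_rot: [0.001, 0.091, 0.996, -0.0]
wrist_force: [-3.2, 0.2, 7.1]
opening: 0.499
```

Run:
```python
from fit import *
o=st()
c=snap('wrist','w23')
```

```text
t 48.5 p [ 0.5106 -0.0319  0.2212] R [[-0.984, 0.181, 0.001], [0.181, 0.984, -0.0], [-0.001, -0.0, -1.0]] F [-3.2  0.2  7.1] op 0.499 q [-0.295  0.132  1.841  0.     1.167  3.028]
```

View pics/w23.png

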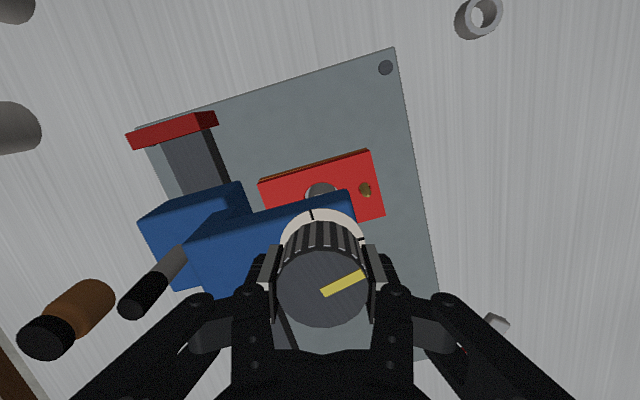

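Run:
```python
from fit import *
c=snap('wrist')
a=onz(c,322,293.5,.181);b=onz(c,364,272.5,.181);d=b-a
print(a,b,np.degrees(np.arctan2(d[1],d[0])))
```

```text
[ 0.51096431 -0.03154817  0.181     ] [ 0.49060785 -0.0391643   0.181     ] -159.48725236344623
```

The stripe direction gives a tap of 6.03 rad, matching the joint reading and inside the depth window. Now I'm winding out.

Request:
{"fn": "move_arm", "kwargs": {"rows": "0 0 -0.005 0 0 -8.5 0.3; 0 0 -0.005 0 0 -8.5 0.3; 0 0 -0.005 0 0 -8.5 0.3; 0 0 -0.005 0 0 -8.5 0.3; 0 0 -0.005 0 0 -8.5 0.3; 0 0 -0.005 0 0 -8.5 0.3; 0 0 -0.005 0 0 -8.5 0.3; 0 0 -0.005 0 0 -8.5 0.3; 0 0 -0.005 0 0 -8.5 0.3; 0 0 -0.005 0 0 -8.5 0.3; 0 0 -0.005 0 0 -8.5 0.3; 0 0 -0.005 0 0 -8.5 0.3; 0 0 -0.005 0 0 -8.5 0.3; 0 0 -0.005 0 0 -8.5 0.3; 0 0 -0.005 0 0 -8.5 0.3; 0 0 -0.005 0 0 -8.5 0.3; 0 0 -0.005 0 0 -8.5 0.3; 0 0 -0.005 0 0 -8.5 0.3; 0 0 -0.005 0 0 -8.5 0.3; 0 0 -0.005 0 0 -8.5 0.3"}}

```text
time_s: 50.6
eef_pos: [0.5104, -0.0321, 0.2222]
eef_rot: [0.0, 0.985, -0.174, 0.0]
wrist_force: [-3.1, -0.0, 7.1]
opening: 0.496
```

Request:
{"fn": "move_arm", "kwargs": {"rows": "0 0 -0.005 0 0 -8.5 0.3; 0 0 -0.005 0 0 -8.5 0.3; 0 0 -0.005 0 0 -8.5 0.3; 0 0 -0.005 0 0 -8.5 0.3; 0 0 -0.005 0 0 -8.5 0.3; 0 0 -0.005 0 0 -8.5 0.3; 0 0 -0.005 0 0 -8.5 0.3; 0 0 -0.005 0 0 -8.5 0.3; 0 0 -0.005 0 0 -8.5 0.3; 0 0 -0.005 0 0 -8.5 0.3; 0 0 -0.005 0 0 -8.5 0.3; 0 0 -0.005 0 0 -8.5 0.3; 0 0 -0.005 0 0 -8.5 0.3; 0 0 -0.005 0 0 -8.5 0.3; 0 0 -0.005 0 0 -8.5 0.3; 0 0 -0.005 0 0 -8.5 0.3; 0 0 -0.005 0 0 -8.5 0.3; 0 0 -0.005 0 0 -8.5 0.3; 0 0 -0.005 0 0 -8.5 0.3; 0 0 -0.005 0 0 -8.5 0.3"}}

```text
time_s: 52.6
eef_pos: [0.5106, -0.0319, 0.2231]
eef_rot: [0.001, 0.259, 0.966, 0.0]
wrist_force: [-2.7, 0.7, 6.1]
opening: 0.497
```

Request:
{"fn": "move_arm", "kwargs": {"rows": "0 0 0 0 0 -5 0.3; 0 0 0 0 0 0 0.3; 0 0 0 0 0 0 0.3; 0 0 0 0 0 0 0.3"}}

```text
time_s: 53.0
eef_pos: [0.5105, -0.0319, 0.2231]
eef_rot: [0.001, 0.22, 0.976, -0.0]
wrist_force: [-2.4, 0.6, 6.1]
opening: 0.5
```

Run:
```python
from fit import *
o=st(); print(o['torque'])
c=snap('wrist','w24')
a=onz(c,322,293.5,.183);b=onz(c,364,272.5,.183);d=b-a
print(np.degrees(np.arctan2(d[1],d[0])))
```

```text
t 53.0 p [ 0.5105 -0.0319  0.2231] R [[-0.903, 0.429, 0.001], [0.429, 0.903, -0.0], [-0.001, 0.0, -1.0]] F [-2.4  0.6  6.1] op 0.5 q [-0.295  0.129  1.84  -0.     1.171 -2.993]
[0.17167419 0.43220032 0.04971083]
-174.4614155082399
```

View pics/w24.png

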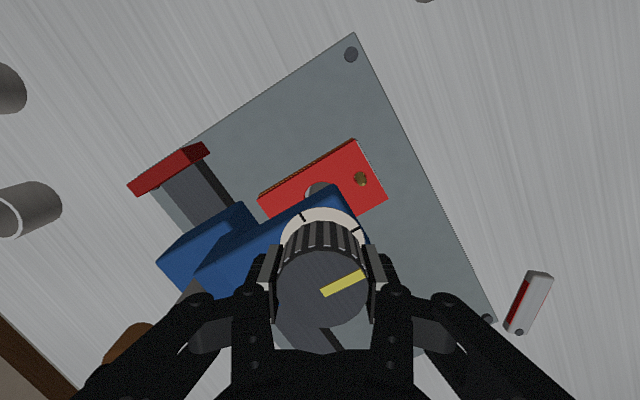

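Tap is wound out to about 0. Releasing, rising and turning back.

Request:
{"fn": "move_arm", "kwargs": {"rows": "0 0 0 0 0 0 0.6; 0 0 0 0 0 0 0.75; 0 0 0 0 0 0 0.8; 0 0 0 0 0 0 0.8; 0 0 -1 0 0 0 0.8; 0 0 -2.5 0 0 0 0.8; 0 0 -3 0 0 0 0.8; 0 0 0 0 0 8.5 0.8; 0 0 0 0 0 8.5 0.8; 0 0 0 0 0 8.5 0.8; 0 0 0 0 0 8.5 0.8; 0 0 0 0 0 8.5 0.8; 0 0 0 0 0 8.5 0.8; 0 0 0 0 0 8.5 0.8; 0 0 0 0 0 8.5 0.8; 0 0 0 0 0 8.5 0.8; 0 0 0 0 0 8.5 0.8; 0 0 0 0 0 8.5 0.8; 0 0 0 0 0 8.5 0.8; 0 0 0 0 0 8.5 0.8"}}

```text
time_s: 55.05
eef_pos: [0.5104, -0.0319, 0.2877]
eef_rot: [0.0, 0.928, 0.373, 0.0]
wrist_force: [0.6, -0.3, -0.4]
opening: 0.8
```

Request:
{"fn": "move_arm", "kwargs": {"rows": "0 0 0 0 0 8.5 0.7; 0 0 0 0 0 8.5 0.6; 0 0 0 0 0 8.5 0.6; 0 0 0 0 0 8.5 0.6; 0 0 0 0 0 8.5 0.6; 0 0 0 0 0 8.5 0.6; 0 0 0 0 0 8.5 0.6; 0 0 0 0 0 8.5 0.6; 0 0 0 0 0 8.5 0.6; 0 0 0 0 0 8.5 0.6; 0 0 0 0 0 8.5 0.6; 0 0 0 0 0 8.5 0.6; 0 0 0 0 0 8.5 0.6; 0 0 0 0 0 8.5 0.6; 0 0 0 0 0 8.5 0.6; 0 0 0 0 0 0 0.6; 0 0 0 0 0 0 0.6"}}

```text
time_s: 56.75
eef_pos: [0.5103, -0.0319, 0.2874]
eef_rot: [-0.0, 0.748, -0.664, 0.0]
wrist_force: [0.1, -0.3, 0.6]
opening: 0.602
```

Run:
```python
from fit import *
o=st(); c=snap('wrist','w25'); goal(.6268,-.0195,.25,6.1)
```

```text
t 56.75 p [ 0.5103 -0.0319  0.2874] R [[0.119, -0.993, 0.001], [-0.993, -0.119, -0.0], [0.0, -0.0, -1.0]] F [ 0.1 -0.3  0.6] op 0.602 q [-0.295  0.053  1.783  0.     1.305  1.157]
p [ 0.5103 -0.0319  0.2873] ROT deg [-0.02 -0.01  0.71] then SHIFT cm [  0.   -11.71   3.73] | shift before rot [  0.15 -11.71   3.73]
```

View pics/w25.png

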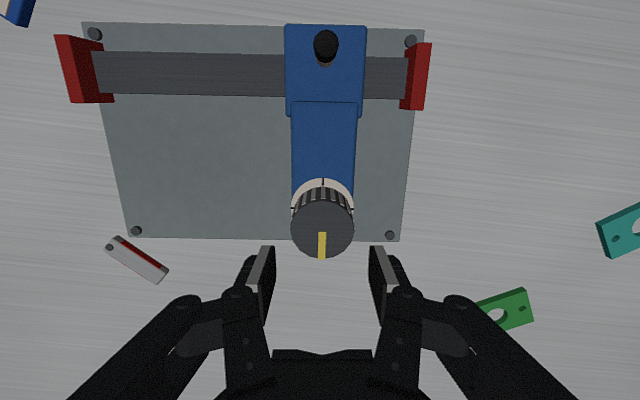

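The stripe is back on -x and the head is still at its stop, with the handle top at (326,44).

Request:
{"fn": "move_arm", "kwargs": {"rows": "0 -1 0 0 0 0.7 0.6; 0 -2 0 0 0 0 0.6; 0 -2.5 0 0 0 0 0.6; 0 -2.5 0 0 0 0 0.6; 0 -2.5 0 0 0 0 0.6; 0 -1.2 1 0 0 0 0.6; 0 0 2.5 0 0 0 0.6; 0 0 2.5 0 0 0 0.6; 0 0 2 0 0 0 0.6; 0 0 1.2 0 0 0 0.6; 0 0 0.7 0 0 0 0.6; 0 0 0 0 0 0 0.4; 0 0 0 0 0 0 0.2; 0 0 0 0 0 0 0.1; 0 0 0 0 0 0 0.1; 0 0 0 0 0 0 0.1; 0 0 0 0 0 0 0.1"}}

```text
time_s: 58.5
eef_pos: [0.6274, -0.02, 0.1893]
eef_rot: [-0.001, 0.743, -0.67, 0.001]
wrist_force: [-0.2, -0.4, 6.5]
opening: 0.17
```

Gripped. Pulling 16 cm along tool -x.

Request:
{"fn": "move_arm", "kwargs": {"rows": "-0.4 0 0 0 0 0 0.1; -0.9 0 0 0 0 0 0.1; -1 0 0 0 0 0 0.1; -1 0 0 0 0 0 0.1; -1 0 0 0 0 0 0.1; -1 0 0 0 0 0 0.1; -1 0 0 0 0 0 0.1; -1 0 0 0 0 0 0.1; -1 0 0 0 0 0 0.1; -1 0 0 0 0 0 0.1; -1 0 0 0 0 0 0.1; -1 0 0 0 0 0 0.1; -1 0 0 0 0 0 0.1; -1 0 0 0 0 0 0.1; -1 0 0 0 0 0 0.1; -0.8 0 0 0 0 0 0.1; -0.5 0 0 0 0 0 0.1; -0.3 0 0 0 0 0 0.1; 0 0 0 0 0 0 0.1; 0 0 0 0 0 0 0.1"}}

```text
time_s: 60.5
eef_pos: [0.6115, 0.1388, 0.1892]
eef_rot: [-0.001, 0.743, -0.67, 0.001]
wrist_force: [3.0, 0.2, 4.6]
opening: 0.17
```

Request:
{"fn": "move_arm", "kwargs": {"rows": "-0.2 0 0 0 0 0 0.1; 0 0 0 0 0 0 0.1; 0 0 0 0 0 0 0.1"}}

```text
time_s: 60.8
eef_pos: [0.6115, 0.139, 0.1893]
eef_rot: [-0.0, 0.742, -0.67, 0.002]
wrist_force: [2.3, -6.1, 5.0]
opening: 0.169
```

Request:
{"fn": "move_arm", "kwargs": {"rows": "-0.2 0 0 0 0 0 0.1; -0.1 0 0 0 0 0 0.1; 0 0 0 0 0 0 0.1; 0 0 0 0 0 0 0.1"}}

```text
time_s: 61.2
eef_pos: [0.6115, 0.1393, 0.1893]
eef_rot: [0.001, 0.742, -0.67, 0.003]
wrist_force: [2.4, -17.8, 6.8]
opening: 0.171
```

Hard against the parking stop. I'll relieve the push, release, rise and retreat.

Request:
{"fn": "move_arm", "kwargs": {"rows": "0.2 0 0 0 0 0 0.1; 0.2 0 0 0 0 0 0.1; 0 0 0 0 0 0 0.3; 0 0 0 0 0 0 0.5; 0 0 0 0 0 0 0.5; 0 0 0 0 0 0 0.5; 0 0 -1 0 0 0 0.5; 0 0 -2.5 0 0 0 0.6; 0 0 -3 0 0 0 0.7; 0 0 -3 0 0 0 0.8; 2 0 -0.5 0 0 0 0.8; 2.5 0 0 0 0 0 0.8; 2.5 0 0 0 0 0 0.8; 2.5 0 0 0 0 0 0.8; 2 2 0 0 0 0 0.8; 1.5 3 0 0 0 0 0.8; 1 4 0 0 0 0 0.8; 0 4 0 0 0 0 0.8; 0 4 0 0 0 0 0.8; 0 2 0 0 0 0 0.8"}}

```text
time_s: 63.2
eef_pos: [0.433, -0.0193, 0.2881]
eef_rot: [0.0, 0.742, -0.67, -0.0]
wrist_force: [0.4, -0.3, 0.9]
opening: 0.8
```

Run:
```python
from fit import *
o=st(); c=snap('wrist','w26'); t=snap('top','t26'); s=snap('scene','s26')
F=np.array([.511,-.0318,0]);Rz=R.from_euler('z',6.1,degrees=True).as_matrix()
for q in (0,.005,.01):
    W=[Rz@np.array(a)+F for a in [(.117,.16-q,.154),(0,.16-q,.183)]]
    print(q,np.round(proj(t,W),1).tolist(),'scene',np.round(proj(s,W),1).tolist())
cv2.imwrite('pics/tz26.png',cv2.resize(t['color'][150:250,235:365],None,fx=5,fy=5,interpolation=cv2.INTER_CUBIC))
cv2.imwrite('pics/sz26.png',cv2.resize(s['color'][130:270,240:400],None,fx=4,fy=4,interpolation=cv2.INTER_CUBIC))
```

```text
t 63.2 p [ 0.433  -0.0193  0.2881] R [[0.102, -0.995, -0.001], [-0.995, -0.102, -0.0], [-0.0, 0.001, -1.0]] F [ 0.4 -0.3  0.9] op 0.8 q [-0.32  -0.134  1.962 -0.     1.315  1.149]
0 [[269.1, 172.7], [272.8, 212.3]] scene [[362.7, 172.7], [331.9, 148.9]]
0.005 [[270.8, 172.5], [274.6, 212.1]] scene [[361.8, 173.7], [330.9, 149.8]]
0.01 [[272.5, 172.3], [276.3, 211.9]] scene [[360.8, 174.6], [329.9, 150.6]]
```

View pics/tz26.png

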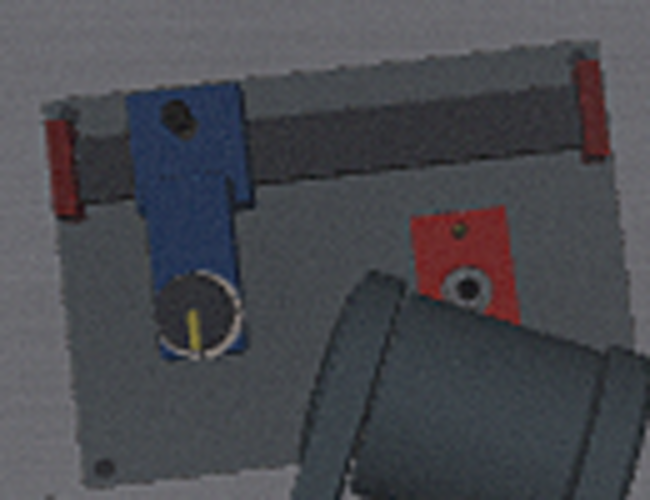

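View pics/sz26.png

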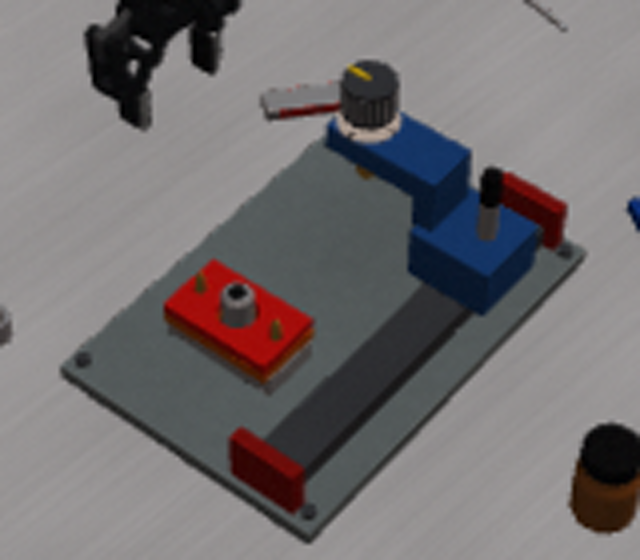

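View pics/w26.png

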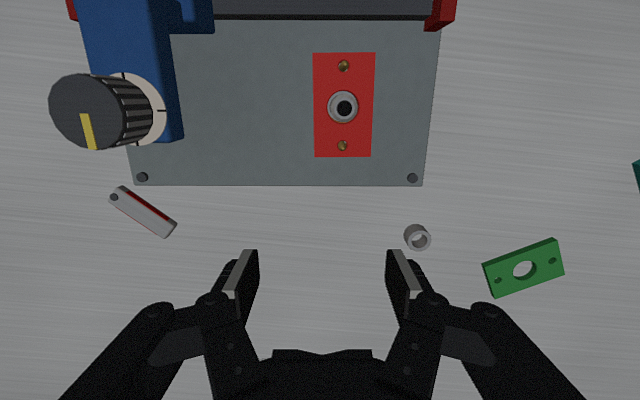

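View pics/s26.png

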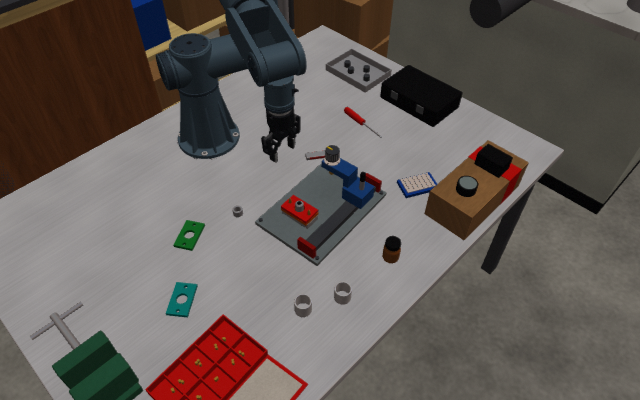

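The travel between stops measured 160 mm, but I relieved about 4 mm before releasing and the top view leaves 0 to 5 mm unsure. I'll re-seat the head against the parking stop.

Run:
```python
from fit import *
goal(.6118,.1375,.25,6.1)
```

```text
p [ 0.4353 -0.0194  0.2889] ROT deg [-0.12 -0.04 -0.24] then SHIFT cm [-13.73 -19.21   3.89] | shift before rot [-13.82 -19.15   3.92]
```

Request:
{"fn": "move_arm", "kwargs": {"rows": "0 -2 0 0 0 -0.2 0.6; 0 -3 0 0 0 0 0.6; 0 -3 0 0 0 0 0.6; 0 -3 0 0 0 0 0.6; 0 -3 0 0 0 0 0.6; 0 -3 0 0 0 0 0.6; -2 -2.2 0 0 0 0 0.6; -3 0 0 0 0 0 0.6; -3 0 0 0 0 0 0.6; -3 0 0 0 0 0 0.6; -2.7 0 1 0 0 0 0.6; 0 0 2.5 0 0 0 0.6; 0 0 0.5 0 0 0 0.6; 0 0 0 0 0 0 0.6; 0 0 0 0 0 0 0.6"}}

```text
time_s: 64.85
eef_pos: [0.6128, 0.1368, 0.2486]
eef_rot: [-0.0, 0.744, -0.669, 0.0]
wrist_force: [0.1, -0.4, -0.7]
opening: 0.598
```

Run:
```python
from fit import *
st(); c=snap('wrist','w27'); goal(.6118,.1375,.19,6.1)
F=np.array([.511,-.0318,0]);Rz=R.from_euler('z',6.1,degrees=True).as_matrix()
for q in (0,.0025,.005): print(q,proj(c,Rz@np.array((.117,.16-q,.154))+F), (Rz@np.array((.117,.16-q,.154))+F)[:2])
```

```text
t 64.85 p [0.6128 0.1368 0.2486] R [[0.106, -0.994, 0.001], [-0.994, -0.106, -0.0], [0.0, -0.001, -1.0]] F [ 0.1 -0.4 -0.7] op 0.598 q [ 0.031  0.346  1.518 -0.     1.276  1.496]
p [0.6129 0.1367 0.249 ] ROT deg [-0.1  -0.01 -0.05] then SHIFT cm [-0.09  0.1   5.9 ] | shift before rot [-0.09  0.11  5.9 ]
0 [[317.58180498 242.64380781]] [0.61033529 0.13972697]
0.0025 [[321.4990147  242.63810639]] [0.61060095 0.13724112]
0.005 [[325.41623046 242.63240496]] [0.61086661 0.13475528]
```

View pics/w27.png

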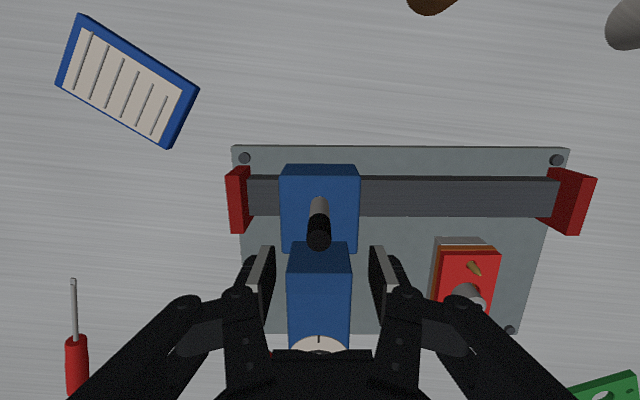

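The post top at (319,240) implies about 1 mm from the stop. I'll seat it anyway for certainty.

Request:
{"fn": "move_arm", "kwargs": {"rows": "-0.09 0.1 1.5 0 0 0 0.6; 0 0 2 0 0 0 0.6; 0 0 1.7 0 0 0 0.6; 0 0 0.7 0 0 0 0.6; 0 0 0 0 0 0 0.4; 0 0 0 0 0 0 0.2; 0 0 0 0 0 0 0.1; 0 0 0 0 0 0 0.1; 0 0 0 0 0 0 0.1; -0.2 0 0 0 0 0 0.1; -0.2 0 0 0 0 0 0.1; -0.1 0 0 0 0 0 0.1; 0 0 0 0 0 0 0.1; 0 0 0 0 0 0 0.1"}}

```text
time_s: 66.3
eef_pos: [0.6113, 0.1393, 0.19]
eef_rot: [0.002, 0.743, -0.669, 0.003]
wrist_force: [-2.0, -14.8, 6.3]
opening: 0.168
```

Against the stop again at y = 0.1393. I'm releasing with only a slight relief.

Request:
{"fn": "move_arm", "kwargs": {"rows": "0.15 0 0 0 0 0 0.1; 0 0 0 0 0 0 0.3; 0 0 0 0 0 0 0.5; 0 0 0 0 0 0 0.5; 0 0 0 0 0 0 0.5; 0 0 -1 0 0 0 0.5; 0 0 -2.5 0 0 0 0.6; 0 0 -3 0 0 0 0.6; 0 0 -3 0 0 0 0.6; 0 0 0 0 0 0 0.6; 0 0 0 0 0 0 0.6"}}

```text
time_s: 67.4
eef_pos: [0.6109, 0.1417, 0.2855]
eef_rot: [-0.001, 0.744, -0.668, 0.001]
wrist_force: [0.7, -0.3, -0.5]
opening: 0.604
```

Run:
```python
from fit import *
st(); c=snap('wrist','w28'); s=snap('scene','s28');t=snap('top','t28')
F=np.array([.511,-.0318,0]);Rz=R.from_euler('z',6.1,degrees=True).as_matrix()
for q in (0,.0025,.005): print(q,proj(c,Rz@np.array((.117,.16-q,.154))+F))
cv2.imwrite('pics/tz28.png',cv2.resize(t['color'][150:250,235:365],None,fx=5,fy=5,interpolation=cv2.INTER_CUBIC))
```

```text
t 67.4 p [0.6109 0.1417 0.2855] R [[0.107, -0.994, 0.003], [-0.994, -0.107, 0.0], [0.0, -0.003, -1.0]] F [ 0.7 -0.3 -0.5] op 0.604 q [0.039 0.309 1.489 0.    1.341 1.503]
0 [[324.86086496 218.12682798]]
0.0025 [[328.1591229  218.12488227]]
0.005 [[331.45735974 218.12293658]]
```

View pics/w28.png

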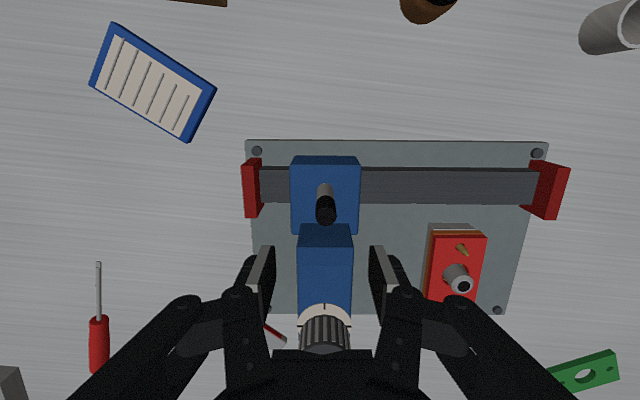

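View pics/t28.png

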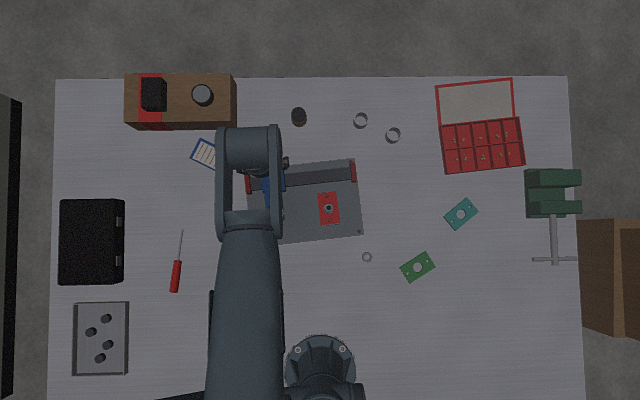

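The post at (325,215) gives a head reading of about 0. The plates are on the pins, the bystanders are where they were, and the gripper is clear.

```bash
python3 -c "
from bench import ctrl
print(ctrl.hand_in())"
```

```text
the job is handed in; nothing more can be done
None
```

The job is done and handed in; the hand-in gave no verdict, so everything below rests on my own last checks.

- **Plates:** Only two plates were present, orange and red; no black one showed in any view. I loaded orange first and red on top. Both went down without resistance and met contact about 11 mm apart in tool height, against the nominal 10. In the images they sit flush, with the boss and pins through them.
- **Head to the nest:** I pushed it until force rose with no further motion, and the knob then lay over the boss in the scene view.
- **Thread:** The tap readings were about 3.07, 1.54, 4.61, 3.07 and 6.03 rad. The grip never slipped on the knob. The last forward turn stopped at 6.03 instead of the full 6.28 rad because of joint 6's range, which is inside the 5.85–6.6 window. The stripe direction also gave 6.03 rad. I then wound out to about 0.01 rad.
- **Head back to parking:** Total travel was 160 mm. After the first release the top view suggested it might be 2–5 mm off the stop, while the scene and wrist views said 0–2.5 mm. I pushed it against the stop again, and the wrist view then gave about 0 mm.
- **End state:** The gripper is open and clear, about 0.1 m above the grip height on the handle post. The bystanders looked unmoved in the final pictures, though the arm hid part of the top view. Hand-in was at about 67 s on the robot's clock.

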